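# Register the core box and hover its cover over the threaded holes

## Robot

A 6-joint arm with a two-finger parallel gripper is mounted at the origin on the work surface. World frame = base frame: x ahead of the robot, y to its left, z up, the work surface at z = 0. Lengths are in m, angles in rad, forces in N, time in s.
With the tool pointing down it reaches from about 0.3 to 0.825 m from the base axis. Payload 5.4 kg.
Tool frame: the origin (TCP) lies midway between the tips of the shut fingers; the grasp point (between the pads) lies 19 mm behind it (r.grip_point_offset is the distance from the TCP to the grasp point, in m); z points along the fingers, x is the direction in which the jaws open and shut, and the axes are right-handed (so a half turn about z gives the same grasp; the last joint's range is limited). The gripper opens to 92 mm and grips with 3 to 60 N. Pads are 20 mm wide; open, the fingers measure 128 mm over their backs; the gripper's body (75 mm by 189 mm) begins 69 mm behind the grasp point.
Start: joints at [-1.46, 0.158, 1.597, -0, 1.386, -0.21], TCP at [0.181, -0.546, 0.215] pointing down, gripper open.
Joint ranges: [-2.91, 2.91], [-0.94, 2.29], [0.18, 2.7], [-1.29, 4.43], [0.17, 2.64], [-3, 3]. Speed limits (rad/s): [2.57, 2.57, 3.14, 3.14, 3.14, 3.14].

## Interface

Orientations are given as a 3x3 rotation matrix whose columns are the frame's x, y, z axes.
In Python, from rig import r, viewer, workorder, spotter gives the robot as it stands. The module is installed in compiled form; this text tells all that it offers.
- The arm moves only by the shell command python3 -m crank 'ROWS' [OPENING]. ROWS is JSON, a list of rows, each an object with "linear": the shift along the world's x, y, z in mm, a list of three; "angular": the turn, a rotation vector about the world's x, y, z in rad, a list of three. In form: [{"linear": [x, y, z], "angular": [rx, ry, rz]}, ...]. A call has 1 to 20 rows; each row shifts and turns the commanded pose from where the row before left it; what a row does not reach is not made up. A row lasts 1/12 s, in which the tool goes at most 41.7 mm and 7.16 degrees, less where a joint would pass 70% of its speed; a pose out of reach is approached as far as the arm can. A call is refused whole if a number of a shift passes 41.7 or a number of a turn 0.125, either way. A call with a gripper value outside its range is refused whole. OPENING is the closure, from 0 (fully open) to 1 (shut), set as the call begins (- or left out, the last holds). The fingers move at their own pace and stop on an object; the grip force is fixed at half the most. Time passes only in rows, so rows that do not move let the fingers close. It gives the time, the measured TCP pose, the force and the opening at its end, in the units of the state.
- r.get_state(): the state, without advancing time (a new reading comes with each control period).
- viewer.capture(name): name is "side" or "top" or "wrist"; returns a dict with "frame" (480x640x3 uint8, red, green, blue), "range_z" (480x640 float32, m along the optical axis (not along the pixel's ray), 0 where there is no reading), "mtx" (3x3 intrinsics, pixels), "R" (3x3) and "t" (3): a world point X has camera coordinates R X + t; the wrist camera has in their place "hand_eye" (4x4, takes a point from camera to tool coordinates, whose origin is the TCP and whose axes are the tool frame's). Camera axes: x right, y down, z forward; pixel columns grow to the right and rows downward; lengths in m; the calibration is good to about 2 mm. A picture is of the moment at which its call begins: read the wrist's pose just before it.
- workorder.sign_off(): hands the job in, once; it reports no verdict.
Trained networks look in the newest picture that a camera, given by its name, has taken for a name from the list of things; names that differ only in an ending like _2 or _b are one class to them, and where a whole thing is asked for, a point or a joint stands for the part that bears it (a point fixed in the world has none). Each returns a list of dicts, best first, with "score" (0 to 1); they miss things now and then, are a little off and sometimes report something else, mostly with a low value. They report only what shows in the picture. A call takes as long as a camera call.
- spotter.look_for(camera, label): "box" ([centre column, centre row, width, height] in pixels, round what is visible of it).
The state is a dict: "clock": time; "joint_pos": joint angles; "joint_vel": joint speeds; "joint_torque": joint torques, N m; "ee_pos": TCP position; "tool_rot": TCP orientation; "ft_force": force on the tool from outside, world axes, zero at the start; "wrist_torque": the same for the moment, N m; "gripper_width": opening from 0.0 (shut) to 1.0 (fully open).
Only numpy, scipy, OpenCV 4.12 (cv2) and the standard library are available. Lean on these libraries where they do the work, as an engineer would, in place of code of your own. Each camera call takes 0.05 s, during which the arm holds its last target.

## Task

Push the wooden core box on the grey fixture plate until it sits flush against both steel stop rails. Then pick up the cover plate with three holes by its handle and hold it level about 15 mm above the core box, without resting it on anything, so that each threaded hole is seen whole through its hole in the cover, ready for the screws; finish while still holding it there. Leave the box against its stops and the other things on the bench where they are.

Things in the scene. Friction and masses are not known exactly. Their poses are not given: they have to be found in the camera images.
- fixture: Fixed smooth waxed grey plate 240 x 220 x 12 mm on the bench, yaw varies; origin under its centre at bench level, z up. Two smooth steel rails, 22 mm tall, stand on it: back rail at its +x edge (inner face x = +105 mm), side rail at its +y edge (inner face y = +95 mm); -x and -y sides open. When the box is home its origin is at (35, 40, 12) mm of this frame, axes parallel.
- stop_corner (a point): Point where the planes of the two rails' inner faces meet, at the level of the base plate's upper face (x = 105, y = 95, z = 12 mm of the fixture); axes parallel to the fixture's.
- core_box: Loose wooden block 140 (x) x 110 (y) x 40 mm, 0.3 to 0.6 kg, slides on the fixture; its centre starts 20 to 50 mm short of home each way, up to 0.25 rad askew. Origin at the centre of its underside. Cavity 60 x 56 mm, 20 mm deep, in the middle of its top; three 8 mm threaded holes there: a pair near the +x end, a single one near -x. Too wide to grip.
- box_corner (a point): The box's lower corner at x = +70, y = +55, z = 0 mm of the box; it meets stop_corner when the box is home.
- thread0 (a point): Centre of the mouth of the threaded hole in the box's top face, at x = +52, y = +38, z = 40 mm of the box.
- thread1 (a point): The same for the hole at x = +52, y = -38, z = 40 mm.
- thread2 (a point): The same for the single hole at x = -52, y = 0, z = 40 mm.
- cover: Loose aluminium plate 140 (x) x 110 (y) x 8 mm, 0.25 to 0.42 kg, flat on the bench beside the fixture, its x within 0.85 rad of the fixture's. Origin at the centre of its underside. Three 16 mm through holes: a pair near +x, one near -x. Bridge handle on top at the centre: bar along x, 68 mm long, 16 mm wide (y), 14 mm tall, its underside 26 mm above the plate; 40 mm clear between its posts.
- hole0 (a point): Centre of the cover's hole at x = +52, y = +38 mm, at the underside; belongs over thread0.
- hole1 (a point): The hole at x = +52, y = -38 mm, at the underside; belongs over thread1.
- hole2 (a point): The single hole at x = -52, y = 0 mm, at the underside; belongs over thread2.
- handle (a point): Middle of the handle's bar, 41 mm above the cover's underside; grip here across y.
- blank: Bystander: a smaller aluminium plate 100 x 80 x 8 mm without holes, with the same kind of handle (49 mm tall in all), on the bench's right. Origin under its centre.
- core: Bystander: stepped wedge of beige sand, 128 x 88 mm, 80 mm tall, on the bench's left. Origin under its centre.
- jar: Bystander: grey jar, 56 mm across, 70 mm tall, beyond the middle of the bench. Origin under its centre.
- brush: Bystander: brush with a wooden handle, 190 mm long, lying in the middle of the bench, between the fixture and the cover, pointing away from the robot.

How it is judged:
By the outcome, as a careful person would: the job done as asked, in the order asked, and still so for the second after the job is handed in, while the arm keeps its last pose, push and grip.
It also fails if it takes over 72 s, if anything falls off the work surface, if the arm or the gripper's body presses on something with over 40 N, if the wrist force passes 120 N, or if a joint passes its speed limit or range.

## Working session

There is one attempt and no reset: what is moved stays moved. The work goes in short steps, Python scripts to look and compute and a shell command to move; the robot and the scene stay as the last step left them, time stands still between calls to the robot, and variables do not carry over. Pictures are saved under pics/ and viewed, and the job is handed in when it is done.

```bash
mkdir -p pics; ls; python3 - <<'E'
from rig import r, viewer, workorder, spotter
import cv2, numpy as np
s=r.get_state(); print(s['clock'],s['ee_pos'],s['tool_rot'],s['ft_force'],s['gripper_width'],r.grip_point_offset)
for n in ['side','top','wrist']:
    c=viewer.capture(n); cv2.imwrite(f'pics/{n}0.png',c['frame'][:,:,::-1]); print(n,c['mtx'].tolist(),{k:np.round(c[k],4).tolist() for k in c if k in('R','t','hand_eye')})
    np.savez(f'{n}0.npz',**c)
    for l in ['fixture','core_box','cover','blank','core','jar','brush','handle','thread0','thread2','hole0','hole2','stop_corner']:
        d=spotter.look_for(n,l)[:2]
        print(l,[(np.round(x['box']).astype(int).tolist(),round(x['score'],2)) for x in d])
E
```

```text
pics
0.0 [ 0.18120256 -0.54506066  0.21365126] [[ 3.15294465e-01 -9.48993864e-01 -2.17658790e-04]
 [-9.48992210e-01 -3.15294330e-01  1.80858462e-03]
 [-1.78496229e-03 -3.63680223e-04 -9.99998341e-01]] [-0.16707328  0.20510629  0.21431198] 1.0004074809417902 0.0187
side [[445.84362650731845, 0.0, 317.475876581128], [0.0, 445.84362650731845, 251.8615290124708], [0.0, 0.0, 1.0]] {'R': [[0.9861, -0.1659, 0.0032], [-0.1004, -0.6118, -0.7846], [0.1321, 0.7734, -0.6199]], 't': [-0.5761, 0.1298, 0.9862]}
fixture [([292, 231, 96, 62], 0.71)]
core_box [([294, 226, 59, 38], 0.82)]
cover [([305, 358, 81, 61], 0.93)]
blank [([337, 460, 83, 39], 0.61), ([294, 223, 59, 37], 0.35)]
core [([270, 172, 42, 40], 0.65)]
jar [([369, 272, 21, 39], 0.81), ([292, 225, 64, 39], 0.53)]
brush [([295, 282, 83, 21], 0.92), ([291, 233, 93, 60], 0.63)]
handle [([306, 359, 80, 62], 0.61)]
thread0 [([295, 225, 58, 38], 0.93)]
thread2 [([295, 225, 58, 38], 0.93)]
hole0 [([307, 358, 86, 59], 0.57), ([294, 227, 61, 41], 0.4)]
hole2 [([307, 358, 86, 59], 0.57), ([294, 227, 61, 41], 0.4)]
stop_corner [([289, 231, 92, 60],
[... 565 characters left out ...]
57], 0.63)]
handle [([400, 271, 50, 52], 0.8)]
thread0 [([248, 256, 58, 57], 0.58), ([491, 266, 42, 44], 0.32)]
thread2 [([248, 256, 58, 57], 0.58), ([491, 266, 42, 44], 0.32)]
hole0 [([403, 273, 51, 56], 0.96)]
hole2 [([403, 273, 51, 56], 0.96)]
stop_corner [([250, 260, 95, 100], 0.88), ([250, 256, 59, 59], 0.35)]
wrist [[381.3006553969528, 0.0, 324.4731339264079], [0.0, 381.3006553969528, 239.840394828312], [0.0, 0.0, 1.0]] {'hand_eye': [[1.0, -0.0007, 0.0006, 0.0018], [0.0006, 0.9721, 0.2345, -0.0646], [-0.0007, -0.2345, 0.9721, -0.1694], [0.0, 0.0, 0.0, 1.0]]}
fixture []
core_box []
cover []
blank []
core []
jar []
brush []
handle []
thread0 []
thread2 []
hole0 []
hole2 []
stop_corner []
```

View pics/side0.png

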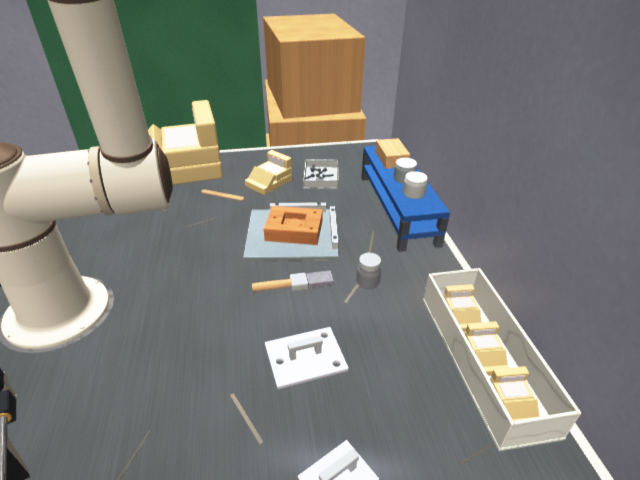

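View pics/top0.png

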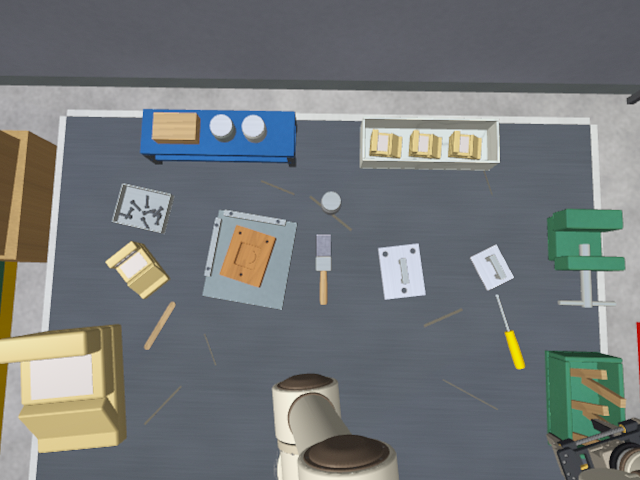

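View pics/wrist0.png

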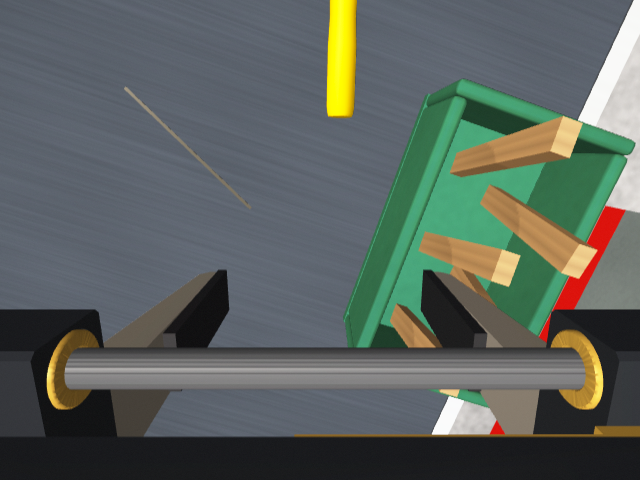

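The side and top views show the fixture with its rails on the far (+x) and left (+y) edges, centred near top pixel (250,260). The orange box on it is skewed at about (249,258). The cover is at (402,272), the blank at (491,268), the brush at (323,268) and the jar at (331,203). In the wrist view there is only the bench and a green crate. Next I'll get coarse positions from the top depth.

```bash
cat > h.py <<'E'
import numpy as np, cv2
def w2c(c,s=None):
    """returns R,t world->cam"""
    if 'R' in c: return np.array(c['R']),np.array(c['t'])
    H=np.array(c['hand_eye']); T=np.eye(4); T[:3,:3]=s['tool_rot']; T[:3,3]=s['ee_pos']
    M=np.linalg.inv(T@H); return M[:3,:3],M[:3,3]
def cloud(c,s=None):
    R,t=w2c(c,s); K=np.array(c['mtx']); z=np.array(c['range_z']); v,u=np.mgrid[0:480,0:640]
    P=np.stack([(u-K[0,2])/K[0,0]*z,(v-K[1,2])/K[1,1]*z,z],-1)
    return (P-t)@R
def plane(c,s,uv,h):
    R,t=w2c(c,s); K=np.array(c['mtx']); uv=np.atleast_2d(np.array(uv,float))
    d=np.c_[(uv-K[:2,2])/K[[0,1],[0,1]],np.ones(len(uv))]@R; o=-R.T@t
    return o+d*((h-o[2])/d[:,2])[:,None]
def proj(c,s,X):
    R,t=w2c(c,s); K=np.array(c['mtx']); p=np.atleast_2d(X)@R.T+t
    return p[:,:2]/p[:,2:]*K[[0,1],[0,1]]+K[:2,2]
E
python3 - <<'E'
from h import *
c=dict(np.load('top0.npz')); W=cloud(c)
hsv=cv2.cvtColor(c['frame'],cv2.COLOR_RGB2HSV)
def rect(m,name):
    m=m.astype(np.uint8); n,l,st,ce=cv2.connectedComponentsWithStats(m); i=1+np.argmax(st[1:,4]); P=W[l==i]
    print(name,st[i],np.round(np.median(P,0),4)); q=cv2.minAreaRect((P[:,:2]*1000).astype(np.float32)); print(q)
roi=np.zeros((480,640),bool); roi[205:312,198:300]=1
rect(roi&(hsv[...,0]<18)&(hsv[...,1]>120)&(W[...,2]>.035),'box')
rect(roi&(W[...,2]<.025)&(W[...,2]>.007),'plate')
roi[:]=0; roi[235:305,370:430]=1
rect(roi&(W[...,2]<.018)&(W[...,2]>.004),'cover')
rect(roi&(W[...,2]>.03),'handle')
f=cv2.resize(c['frame'][190:320,190:440],None,fx=3.2,fy=3.2,interpolation=cv2.INTER_CUBIC);cv2.imwrite('pics/topz.png',f[:,:,::-1])
E
```

```text
box [ 220  226   56   61 1714] [0.5521 0.1986 0.0513]
((531.071044921875, 127.11502075195312), (261.52001953125, 136.40476989746094), 73.19226837158203)
plate [ 203  210   94  100 4065] [0.5144 0.1728 0.0115]
((545.7535400390625, 198.32333374023438), (220.61109924316406, 239.84201049804688), 81.6209487915039)
cover [ 379  244   47   56 1659] [ 0.5198 -0.2104  0.0074]
((521.8739013671875, -216.74169921875), (140.51055908203125, 113.69622039794922), 7.215826034545898)
handle [400 258   9  26 172] [ 0.5217 -0.2159  0.0464]
((519.6986083984375, -110.0339126586914), (65.8314437866211, 232.27943420410156), 1.8160690069198608)
```

View pics/topz.png

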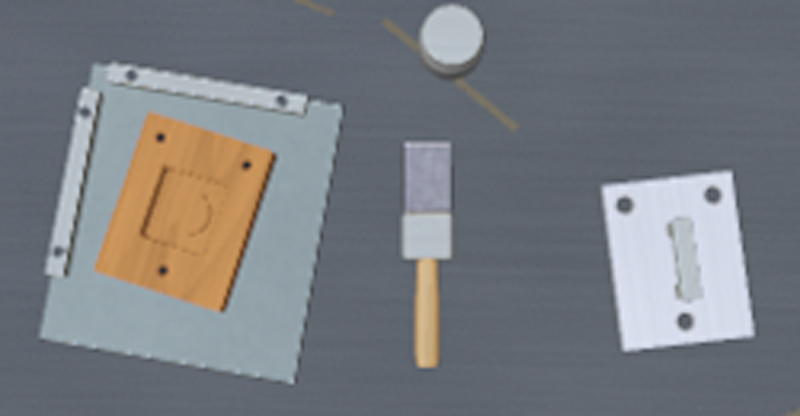

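The zoomed top view shows the box square-cornered but rotated clockwise relative to the fixture, with its hole pair towards the back rail. The fixture centre is about (0.546, 0.198) with yaw about -8.4°, and the cover is about (0.522, -0.217) with yaw about +7°. I'll move the wrist camera over the cover on the way to the fixture.

```bash
python3 -m crank '[{"linear":[24,29,0],"angular":[0,0,-0.039]},{"linear":[24,29,0],"angular":[0,0,-0.039]},{"linear":[24,29,0],"angular":[0,0,-0.039]},{"linear":[24,29,0],"angular":[0,0,-0.039]},{"linear":[24,29,0],"angular":[0,0,-0.039]},{"linear":[24,29,0],"angular":[0,0,-0.039]},{"linear":[24,29,0],"angular":[0,0,-0.039]},{"linear":[24,29,0],"angular":[0,0,-0.039]},{"linear":[24,29,0],"angular":[0,0,-0.039]},{"linear":[24,29,0],"angular":[0,0,-0.039]},{"linear":[24,29,0],"angular":[0,0,-0.039]},{"linear":[24,29,0],"angular":[0,0,-0.039]},{"linear":[0,0,0],"angular":[0,0,0]},{"linear":[0,0,0],"angular":[0,0,0]}]'
cat > snap.py <<'E'
import sys,pickle
from rig import r, viewer, workorder, spotter
from h import *
tag=sys.argv[1]
for n in sys.argv[2:]:
    s=r.get_state(); c=viewer.capture(n); pickle.dump((c,s),open(f'{n}_{tag}.pkl','wb')); cv2.imwrite(f'pics/{n}_{tag}.png',c['frame'][:,:,::-1])
print(s['clock'],np.round(s['ee_pos'],4),np.degrees(np.arctan2(s['tool_rot'][1][0],s['tool_rot'][0][0])),np.round(s['ft_force'],2))
E
python3 snap.py cov wrist
```

```text
clock: 3.27
ee_pos: [0.47, -0.1964, 0.2146]
tool_rot: [[-0.143, -0.99, -0.0], [-0.99, 0.143, -0.0], [0.0, 0.0, -1.0]]
ft_force: [-0.3, 0.0, -0.6]
gripper_width: 0.998
3.2667 [ 0.47   -0.1964  0.2146] -98.19865851044209 [-0.32  0.05 -0.56]
```

```bash
python3 -m crank '[{"linear":[0,36,0],"angular":[0,0,0]},{"linear":[0,36,0],"angular":[0,0,0]},{"linear":[0,36,0],"angular":[0,0,0]},{"linear":[0,36,0],"angular":[0,0,0]},{"linear":[0,36,0],"angular":[0,0,0]},{"linear":[0,36,0],"angular":[0,0,0]},{"linear":[0,36,0],"angular":[0,0,0]},{"linear":[0,36,0],"angular":[0,0,0]},{"linear":[0,36,0],"angular":[0,0,0]},{"linear":[0,36,0],"angular":[0,0,0]},{"linear":[0,36,0],"angular":[0,0,0]},{"linear":[0,0,0],"angular":[0,0,0]},{"linear":[0,0,0],"angular":[0,0,0]}]'
python3 snap.py fix wrist
```

```text
clock: 4.4
ee_pos: [0.4694, 0.198, 0.2145]
tool_rot: [[-0.145, -0.989, -0.0], [-0.989, 0.145, -0.001], [0.001, 0.0, -1.0]]
ft_force: [0.3, -1.7, -0.2]
gripper_width: 0.998
4.4 [0.4694 0.198  0.2145] -98.35536501800334 [ 0.32 -1.7  -0.25]
```

View pics/wrist_cov.png

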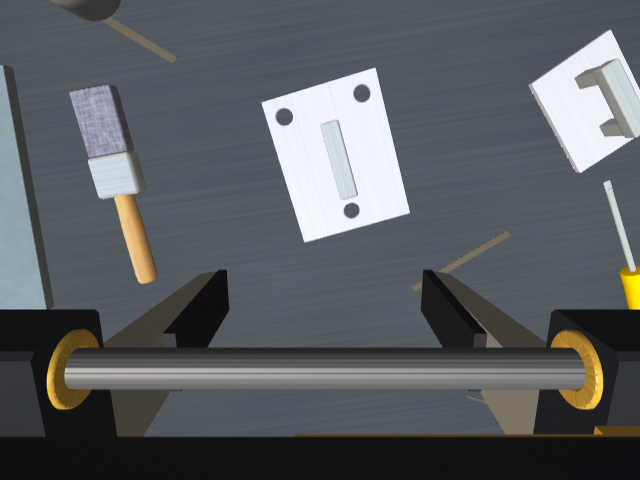

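View pics/wrist_fix.png

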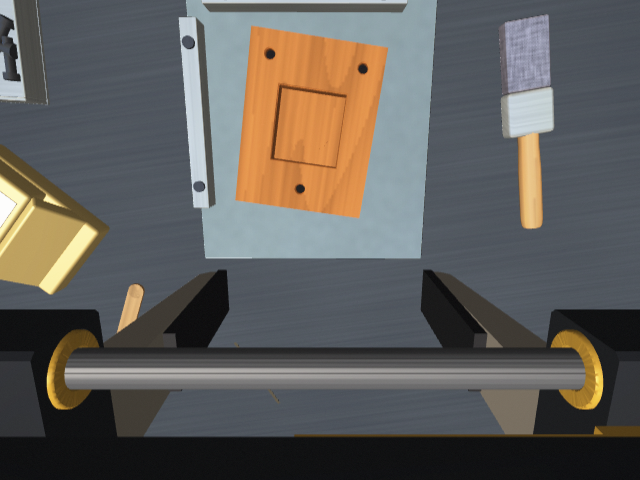

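The first wrist view shows the cover's holes at about (284,117), (362,93) and (351,210), with the brush at upper left. The second shows the box on the fixture, with threads at about (270,54), (363,69) and (300,188). The side rail is at columns 180–213, and the back rail is at the top edge, row 10 or less.

```bash
cat > meas.py <<'E'
import pickle
from h import *
LOC=np.array([[52,38],[52,-38],[-52,0]])/1000
def blobs(c,seeds,rad=14):
    g=cv2.cvtColor(c['frame'],cv2.COLOR_RGB2GRAY).astype(float); out=[]
    for u,v in seeds:
        u0,v0=int(u)-rad,int(v)-rad; p=g[v0:v0+2*rad+1,u0:u0+2*rad+1]
        bg=np.median(p); w=np.clip(bg-25-p,0,None) ; m=(p<(bg+p.min())/2).astype(np.uint8)
        n,l,st,ce=cv2.connectedComponentsWithStats(m)
        i=1+np.argmin([np.hypot(*(ce[k]-rad))-st[k,4]*.05 for k in range(1,n)])
        out.append((u0+ce[i][0],v0+ce[i][1]))
    return np.array(out)
def fit2(L,P):
    a=L-L.mean(0); b=P-P.mean(0); th=np.arctan2((a[:,0]*b[:,1]-a[:,1]*b[:,0]).sum(),(a*b).sum())
    R=np.array([[np.cos(th),-np.sin(th)],[np.sin(th),np.cos(th)]]); t=P.mean(0)-R@L.mean(0)
    return t,th,np.linalg.norm(P-(L@R.T+t),axis=1)
E
python3 - <<'E'
from meas import *
c,s=pickle.load(open('wrist_cov.pkl','rb'))
b=blobs(c,[(284,117),(362,93),(351,210)]); P=plane(c,s,b,.008)[:,:2]
t,th,e=fit2(LOC,P); print('cover',b.round(1).tolist(),t.round(4),np.degrees(th),e.round(4))
W=cloud(c,s); print('cover z',[np.median(W[150:170,290:310,2]),np.median(W[145:170,335:342,2])], 'bench',np.median(W[220:260,240:280,2]))
m=(W[...,2]>.04)&(W[...,2]<.06); m[:, :310]=0; m[:,370:]=0; m[:110]=0;m[215:]=0
P=W[m]; q=cv2.minAreaRect((P[:,:2]*1000).astype(np.float32)); print('handle',q)
c,s=pickle.load(open('wrist_fix.pkl','rb'))
b=blobs(c,[(270,54),(363,69),(300,188)],9); P=plane(c,s,b,.052)[:,:2]
t,th,e=fit2(LOC,P); print('box',b.round(1).tolist(),t.round(4),np.degrees(th),e.round(4))
W=cloud(c,s); print('box z',np.median(W[60:80,300:340,2]),'plate',np.median(W[225:245,260:320,2]))
# fixture
m=(W[...,2]>.006)&(W[...,2]<.02); m[262:]=0; m[:, :190]=0; m[:,445:]=0
mm=m.astype(np.uint8)
# right edge
pts=[(np.where(m[v])[0].max()+.5,v) for v in range(20,250,3)]; R=plane(c,s,pts,.012)[:,:2]
pts=[(u,np.where(m[:,u])[0].max()+.5) for u in range(215,415,3)]; F=plane(c,s,pts,.012)[:,:2]
mr=(W[...,2]>.025)&(W[...,2]<.04); mr[:, :170]=0; mr[:,230:]=0
pts=[(np.where(mr[v])[0].max()+.5,v) for v in range(25,200,3) if mr[v].any()]; S=plane(c,s,pts,.034)[:,:2]
mb=(W[...,2]>.025)&(W[...,2]<.04); mb[25:]=0; mb[:,:215]=0; mb[:,400:]=0
pts=[(u,np.where(mb[:,u])[0].max()+.5) for u in range(220,398,3) if mb[:,u].any()]; B=plane(c,s,pts,.034)[:,:2]
for n,p in [('right',R),('front',F),('side',S),('back',B)]:
    vx,vy,x,y=cv2.fitLine(p.astype(np.float32),cv2.DIST_HUBER,0,.001,.001).ravel()
    res=(p-[x,y])@[-vy,vx]; print(n,np.degrees(np.arctan2(vy,vx)),x,y,'sd',res.std())
np.savez('lines.npz',R=R,F=F,S=S,B=B)
E
```

```text
cover [[284.0, 116.4], [361.5, 93.0], [351.1, 210.0]] [ 0.5224 -0.2187] 7.738970928201409 [0.0004 0.0004 0.0005]
cover z [np.float64(0.007277403683944461), np.float64(0.04739408642732121)] bench -0.000767227691994274
handle ((522.5689086914062, -219.13206481933594), (68.0026626586914, 15.989155769348145), 7.780022621154785)
box [[269.6, 53.6], [362.3, 68.3], [299.5, 188.4]] [0.5526 0.1978] -16.7434565727704 [0.0004 0.0004 0.0005]
box z 0.05126023925072969 plate 0.011224285024264102
right -8.501755 0.52988684 0.08800663 sd 0.0002727790646568496
front 81.586716 0.4317309 0.2340549 sd 1.9921370787086353e-09
side -8.500892 0.57800096 0.28489634 sd 0.0003098508263617525
back 81.63933 0.6464924 0.17433743 sd 0.00033213121320535235
```

```bash
python3 - <<'E'
from meas import *
L=np.load('lines.npz'); th=np.radians(-8.5+.04); ex=np.array([np.cos(th),np.sin(th)]); ey=np.array([-ex[1],ex[0]])
R,F,S,B=[np.median(L[k],0) for k in 'RFSB']
R_,F_,S_,B_=[L[k].mean(0) for k in 'RFSB']
print('y0 from right',R_@ey+.110,'side',S_@ey-.095,'x0 front',F_@ex+.12,'back',B_@ex-.105)
x0=(F_@ex+.12+B_@ex-.105)/2; y0=(R_@ey+.110+S_@ey-.095)/2
y0=S_@ey-.095; x0=B_@ex-.105
o=x0*ex+y0*ey; print('fixture',o, 'home',o+.035*ex+.04*ey,'corner',o+.105*ex+.095*ey)
t=np.array([.5526,.1978]); print('box in fix',(t-o)@ex,(t-o)@ey)
tb=np.radians(-16.74);bx=np.array([np.cos(tb),np.sin(tb)]);by=np.array([-bx[1],bx[0]])
for a in(-1,1):
  for b in(-1,1):
    p=t+a*.07*bx+b*.055*by-o; print(a,b,(p@ex*1000).round(1),(p@ey*1000).round(1))
def W(x,y): return (o+x*ex+y*ey).round(4)
for x,y in [(-.11,.01),(-.07,.01),(-.045,.035),(.035,-.10),(.035,-.025)]: print(x,y,W(x,y))
E
```

```text
y0 from right 0.27500538747072995 side 0.2718312019985346 x0 front 0.5126171136818902 back 0.5089545849683288
fixture [0.54340807 0.19399651] home [0.58391198 0.2284121 ] corner [0.66124184 0.27251531]
box in fix 0.008532350207774764 0.005114409849790474
-1 -1 -68.7 -39.2
-1 1 -52.8 69.6
1 -1 69.9 -59.4
1 1 85.7 49.5
-0.11 0.01 [0.4361 0.2201]
-0.07 0.01 [0.4756 0.2142]
-0.045 0.035 [0.504  0.2352]
0.035 -0.1 [0.5633 0.0899]
0.035 -0.025 [0.5743 0.1641]
```

The fit residuals are under 0.5 mm and the fixture's geometry agrees to about 3 mm. I'll start with the +x push: go in front of the box with the jaws spread about 50 mm along the fixture's y.

```bash
python3 -m crank '[{"linear":[-5,4.7,-32],"angular":[0,0,0]},{"linear":[-5,4.7,-32],"angular":[0,0,0]},{"linear":[-5,4.7,-32],"angular":[0,0,0]},{"linear":[-5,4.7,-32],"angular":[0,0,0]},{"linear":[-5,4.7,-32],"angular":[0,0,0]},{"linear":[-5,4.7,-32],"angular":[0,0,0]},{"linear":[0,0,0],"angular":[0,0,0]},{"linear":[0,0,0],"angular":[0,0,0]}]' 0.46
python3 snap.py a wrist side
```

```text
clock: 5.12
ee_pos: [0.4383, 0.2245, 0.0217]
tool_rot: [[-0.149, -0.989, -0.004], [-0.989, 0.149, -0.001], [0.002, 0.003, -1.0]]
ft_force: [0.6, -0.1, 1.4]
gripper_width: 0.539
5.1667 [0.4405 0.2252 0.0237] -98.54325752189142 [ 0.95 -0.29  0.7 ]
```

View pics/wrist_a.png

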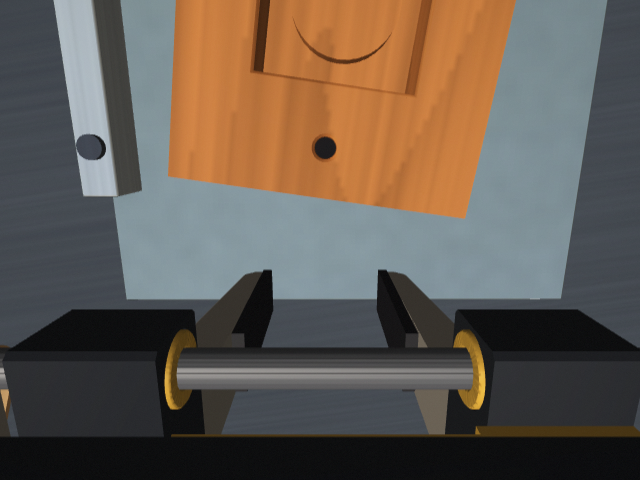

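View pics/side_a.png

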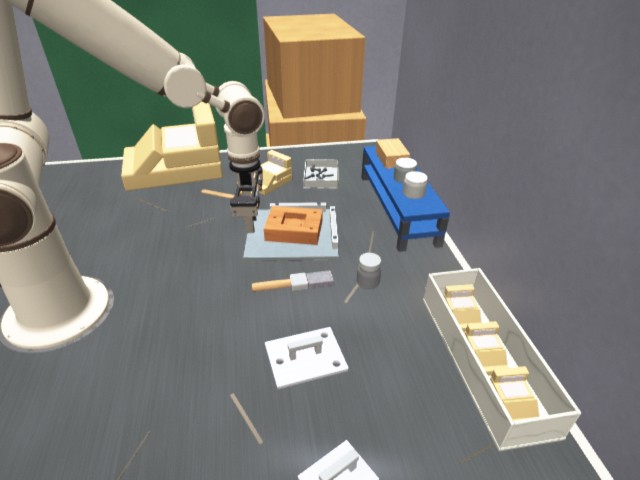

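The fingers stand in front of the box's -x face and clear of it (face at rows 178–218, tips at row 270). I'll push about 54 mm along fixture +x, then creep.

```bash
python3 -m crank '[{"linear":[6.9,-1,0],"angular":[0,0,0]},{"linear":[6.9,-1,0],"angular":[0,0,0]},{"linear":[5.9,-0.9,0],"angular":[0,0,0]},{"linear":[4.9,-0.7,0],"angular":[0,0,0]},{"linear":[4.9,-0.7,0],"angular":[0,0,0]},{"linear":[4.9,-0.7,0],"angular":[0,0,0]},{"linear":[4,-0.6,0],"angular":[0,0,0]},{"linear":[4,-0.6,0],"angular":[0,0,0]},{"linear":[3,-0.4,0],"angular":[0,0,0]},{"linear":[3,-0.4,0],"angular":[0,0,0]},{"linear":[2,-0.3,0],"angular":[0,0,0]},{"linear":[2,-0.3,0],"angular":[0,0,0]},{"linear":[0,0,0],"angular":[0,0,0]},{"linear":[0,0,0],"angular":[0,0,0]}]'
python3 snap.py b wrist
```

```text
clock: 6.38
ee_pos: [0.4921, 0.219, 0.0226]
tool_rot: [[-0.147, -0.989, 0.001], [-0.989, 0.147, 0.0], [-0.0, -0.001, -1.0]]
ft_force: [-0.4, -1.0, -0.3]
gripper_width: 0.543
6.3833 [0.4921 0.219  0.0226] -98.43125062981592 [-0.35 -0.98 -0.3 ]
```

View pics/wrist_b.png

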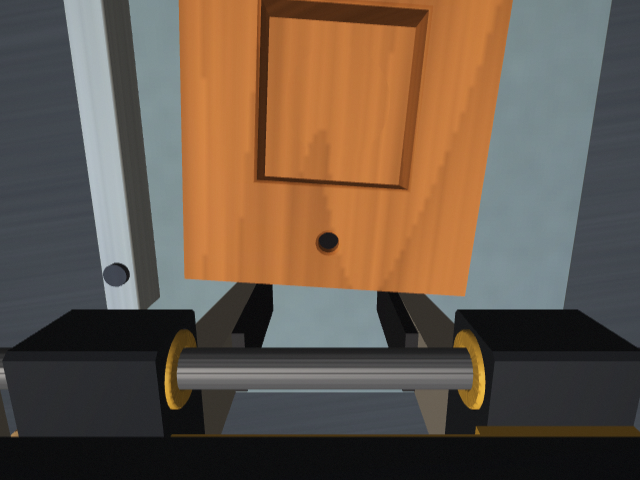

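The box has turned to about 3° off square and is pushed mostly by the -y finger, with about 10 mm left. I'll creep on.

```bash
python3 -m crank '[{"linear":[2,-0.3,0],"angular":[0,0,0]},{"linear":[2,-0.3,0],"angular":[0,0,0]},{"linear":[1.5,-0.2,0],"angular":[0,0,0]},{"linear":[1.5,-0.2,0],"angular":[0,0,0]},{"linear":[1,-0.15,0],"angular":[0,0,0]},{"linear":[0,0,0],"angular":[0,0,0]},{"linear":[0,0,0],"angular":[0,0,0]}]'
python3 -m crank '[{"linear":[1,-0.15,0],"angular":[0,0,0]},{"linear":[0,0,0],"angular":[0,0,0]}]'
python3 -m crank '[{"linear":[1,-0.15,0],"angular":[0,0,0]},{"linear":[0,0,0],"angular":[0,0,0]}]'
python3 snap.py c wrist
```

```text
clock: 7.02
ee_pos: [0.5, 0.2177, 0.0226]
tool_rot: [[-0.147, -0.989, 0.001], [-0.989, 0.147, -0.0], [-0.0, -0.001, -1.0]]
ft_force: [-0.6, -1.4, 0.2]
gripper_width: 0.538
clock: 7.18
ee_pos: [0.5007, 0.2176, 0.0226]
tool_rot: [[-0.147, -0.989, -0.0], [-0.989, 0.147, -0.0], [0.0, 0.0, -1.0]]
ft_force: [-2.0, -0.2, 1.0]
gripper_width: 0.539
clock: 7.35
ee_pos: [0.5017, 0.2175, 0.0226]
tool_rot: [[-0.147, -0.989, -0.0], [-0.989, 0.147, 0.0], [-0.0, 0.0, -1.0]]
ft_force: [-3.5, -0.5, 1.9]
gripper_width: 0.541
7.35 [0.5017 0.2175 0.0226] -98.43423639457934 [-3.52 -0.54  1.88]
```

View pics/wrist_c.png

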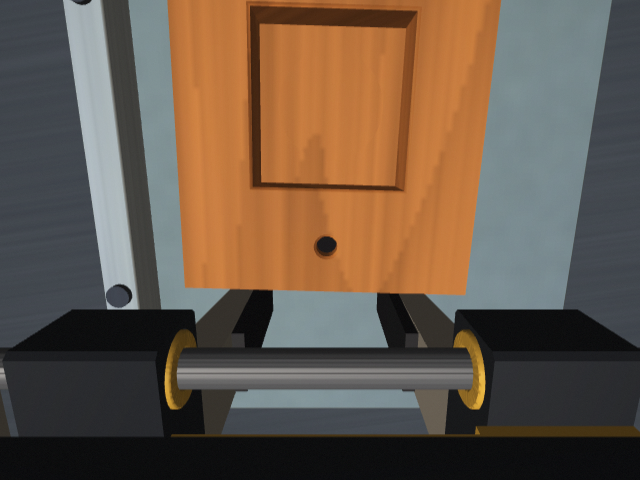

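```bash
for i in 1 ; do python3 -m crank '[{"linear":[1,-0.15,0],"angular":[0,0,0]},{"linear":[0,0,0],"angular":[0,0,0]}]'; done
python3 -m crank '[{"linear":[1,-0.15,0],"angular":[0,0,0]},{"linear":[0,0,0],"angular":[0,0,0]}]'
python3 -m crank '[{"linear":[1,-0.15,0],"angular":[0,0,0]},{"linear":[0,0,0],"angular":[0,0,0]}]'
python3 snap.py d wrist
```

```text
clock: 7.57
ee_pos: [0.502, 0.2172, 0.0225]
tool_rot: [[-0.147, -0.989, -0.002], [-0.989, 0.147, -0.0], [0.001, 0.002, -1.0]]
ft_force: [-5.5, -1.5, 3.4]
gripper_width: 0.543
clock: 7.73
ee_pos: [0.5025, 0.217, 0.0223]
tool_rot: [[-0.147, -0.989, -0.003], [-0.989, 0.147, -0.001], [0.001, 0.003, -1.0]]
ft_force: [-5.9, -1.4, 4.5]
gripper_width: 0.541
clock: 7.9
ee_pos: [0.503, 0.2167, 0.0222]
tool_rot: [[-0.147, -0.989, -0.004], [-0.989, 0.147, -0.001], [0.002, 0.004, -1.0]]
ft_force: [-8.2, -2.7, 4.6]
gripper_width: 0.541
7.9 [0.503  0.2167 0.0222] -98.4368895715487 [-8.17 -2.66  4.61]
```

View pics/wrist_d.png

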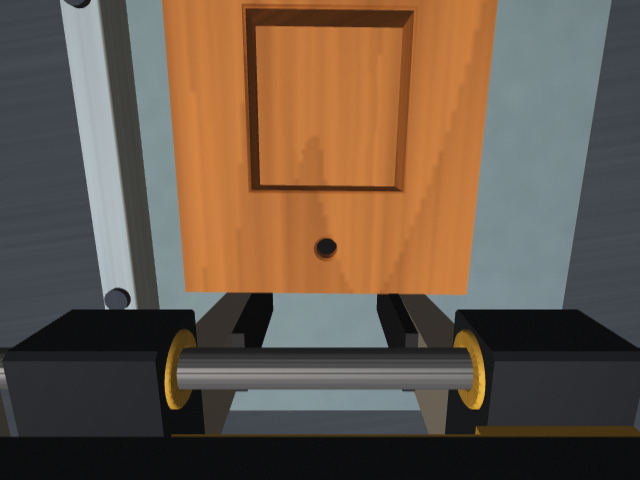

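The box's -x edge is now level in the picture (rows 292–293), with both fingers on it and 8 N building, so it is against the back rail. Next I'll back off, rise, turn 90° and go round to the -y side.

```bash
python3 -m crank '[{"linear":[-5,0.7,0],"angular":[0,0,0]},{"linear":[-9.9,1.5,5],"angular":[0,0,0]},{"linear":[0,0,25],"angular":[0,0,0]},{"linear":[0,0,30],"angular":[0,0,0]},{"linear":[5.4,-8.1,0],"angular":[0,0,0.1122]},{"linear":[5.4,-8.1,0],"angular":[0,0,0.1122]},{"linear":[5.4,-8.1,0],"angular":[0,0,0.1122]},{"linear":[5.4,-8.1,0],"angular":[0,0,0.1122]},{"linear":[5.4,-8.1,0],"angular":[0,0,0.1122]},{"linear":[5.4,-8.1,0],"angular":[0,0,0.1122]},{"linear":[5.4,-8.1,0],"angular":[0,0,0.1122]},{"linear":[5.4,-8.1,0],"angular":[0,0,0.1122]},{"linear":[5.4,-8.1,0],"angular":[0,0,0.1122]},{"linear":[5.4,-8.1,0],"angular":[0,0,0.1122]},{"linear":[5.4,-8.1,0],"angular":[0,0,0.1122]},{"linear":[5.4,-8.1,0],"angular":[0,0,0.1122]},{"linear":[5.4,-8.1,0],"angular":[0,0,0.1122]},{"linear":[5.4,-8.1,0],"angular":[0,0,0.1122]},{"linear":[0,0,0],"angular":[0,0,0]},{"linear":[0,0,0],"angular":[0,0,0]}]'
python3 snap.py e wrist top
```

```text
clock: 9.62
ee_pos: [0.566, 0.1057, 0.0828]
tool_rot: [[0.989, -0.151, 0.002], [-0.151, -0.989, 0.0], [0.002, -0.0, -1.0]]
ft_force: [0.3, 0.7, 0.1]
gripper_width: 0.543
9.6667 [0.5656 0.1061 0.0827] -8.620306311150632 [-0.13  0.55  0.18]
```

View pics/wrist_e.png

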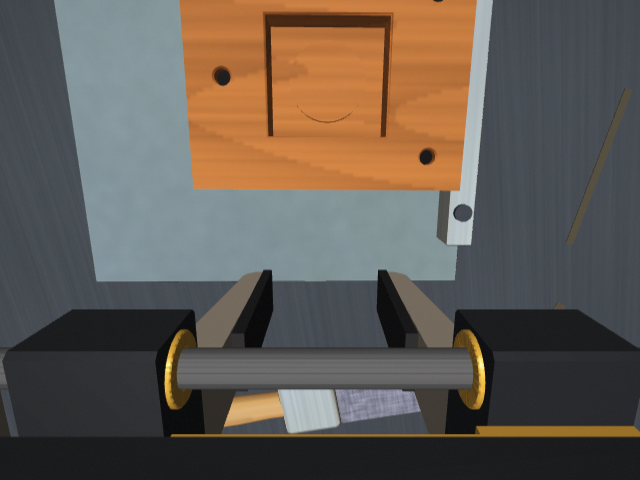

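View pics/top_e.png

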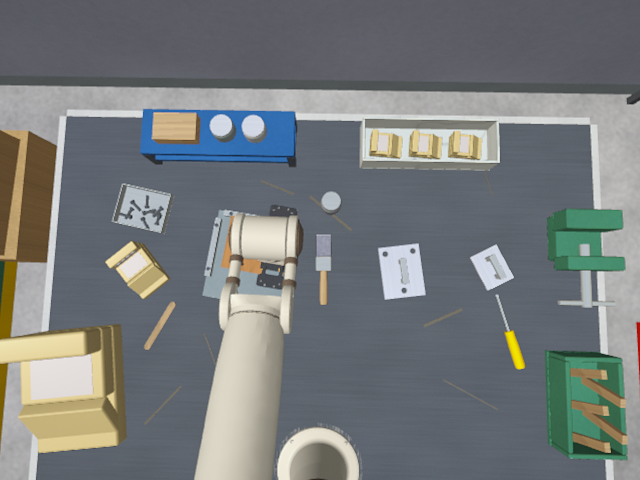

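The wrist view shows the box square to the plate and touching the back rail on its right (edge column ~462, rail 438–490). Its near edge is at row 188, and the fingers are clear over the plate's -y margin. I'll descend and push +y.

```bash
python3 -m crank '[{"linear":[0,0,-25],"angular":[0,0,0]},{"linear":[0,0,-25],"angular":[0,0,0]},{"linear":[0,0,-10],"angular":[0,0,0]},{"linear":[0,0,0],"angular":[0,0,0]},{"linear":[1,6.9,0],"angular":[0,0,0]},{"linear":[1,6.9,0],"angular":[0,0,0]},{"linear":[0.9,5.9,0],"angular":[0,0,0]},{"linear":[0.7,4.9,0],"angular":[0,0,0]},{"linear":[0.7,4.9,0],"angular":[0,0,0]},{"linear":[0.7,4.9,0],"angular":[0,0,0]},{"linear":[0.6,4,0],"angular":[0,0,0]},{"linear":[0.6,4,0],"angular":[0,0,0]},{"linear":[0.4,3,0],"angular":[0,0,0]},{"linear":[0.4,3,0],"angular":[0,0,0]},{"linear":[0.3,2,0],"angular":[0,0,0]},{"linear":[0,0,0],"angular":[0,0,0]},{"linear":[0,0,0],"angular":[0,0,0]}]'
python3 snap.py f wrist
```

```text
clock: 11.13
ee_pos: [0.5724, 0.1567, 0.0223]
tool_rot: [[0.989, -0.147, -0.001], [-0.147, -0.989, 0.001], [-0.001, -0.001, -1.0]]
ft_force: [-0.1, -0.2, -0.4]
gripper_width: 0.545
11.1333 [0.5724 0.1567 0.0223] -8.440730395295747 [-0.13 -0.2  -0.38]
```

View pics/wrist_f.png

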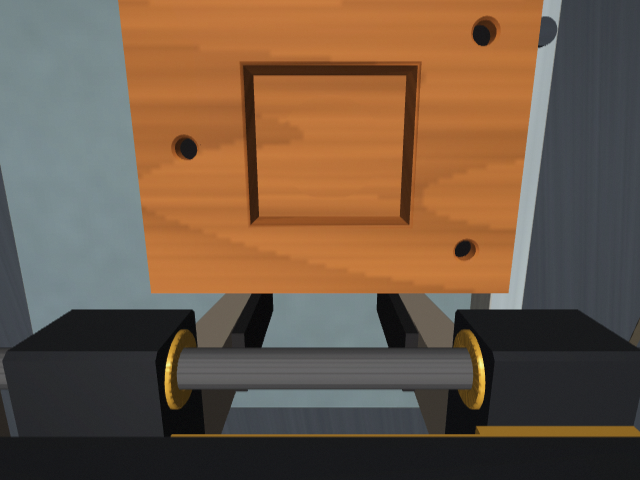

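The box is square and in contact with both fingers (near edge at row 293), with about 8 mm to go.

```bash
python3 -m crank '[{"linear":[0.3,2,0],"angular":[0,0,0]},{"linear":[0.2,1.5,0],"angular":[0,0,0]},{"linear":[0.15,1,0],"angular":[0,0,0]},{"linear":[0,0,0],"angular":[0,0,0]}]'
python3 -m crank '[{"linear":[0.15,1,0],"angular":[0,0,0]},{"linear":[0.15,1,0],"angular":[0,0,0]},{"linear":[0,0,0],"angular":[0,0,0]}]'
python3 -m crank '[{"linear":[0.15,1,0],"angular":[0,0,0]},{"linear":[0,0,0],"angular":[0,0,0]}]'
python3 -m crank '[{"linear":[0.15,1,0],"angular":[0,0,0]},{"linear":[0,0,0],"angular":[0,0,0]}]'
```

```text
clock: 11.52
ee_pos: [0.573, 0.1609, 0.0223]
tool_rot: [[0.989, -0.147, -0.001], [-0.147, -0.989, 0.0], [-0.001, 0.0, -1.0]]
ft_force: [-0.0, -1.6, -0.9]
gripper_width: 0.541
clock: 11.77
ee_pos: [0.5735, 0.1629, 0.0225]
tool_rot: [[0.989, -0.147, -0.0], [-0.147, -0.989, 0.0], [-0.0, -0.0, -1.0]]
ft_force: [0.0, -1.6, -0.5]
gripper_width: 0.54
clock: 11.93
ee_pos: [0.5738, 0.1639, 0.0226]
tool_rot: [[0.989, -0.147, -0.0], [-0.147, -0.989, 0.0], [-0.0, -0.0, -1.0]]
ft_force: [-0.4, -1.0, -0.5]
gripper_width: 0.544
clock: 12.1
ee_pos: [0.574, 0.1649, 0.0226]
tool_rot: [[0.989, -0.147, 0.0], [-0.147, -0.989, 0.0], [0.0, -0.0, -1.0]]
ft_force: [-0.9, -0.2, -0.7]
gripper_width: 0.544
```

```bash

python3 -m crank '[{"linear":[0.15,1,0],"angular":[0,0,0]},{"linear":[0,0,0],"angular":[0,0,0]}]'
python3 -m crank '[{"linear":[0.15,1,0],"angular":[0,0,0]},{"linear":[0,0,0],"angular":[0,0,0]}]'
python3 -m crank '[{"linear":[0.15,1,0],"angular":[0,0,0]},{"linear":[0,0,0],"angular":[0,0,0]}]'
```

```text
clock: 12.27
ee_pos: [0.5742, 0.1659, 0.0227]
tool_rot: [[0.989, -0.147, 0.0], [-0.147, -0.989, 0.0], [0.0, -0.0, -1.0]]
ft_force: [-0.1, -1.1, -1.0]
gripper_width: 0.537
clock: 12.43
ee_pos: [0.5743, 0.1669, 0.0227]
tool_rot: [[0.989, -0.147, 0.0], [-0.147, -0.989, 0.0], [0.0, -0.0, -1.0]]
ft_force: [-0.3, -0.4, -0.6]
gripper_width: 0.538
clock: 12.6
ee_pos: [0.5745, 0.1679, 0.0226]
tool_rot: [[0.989, -0.147, 0.0], [-0.147, -0.989, 0.0], [0.0, -0.0, -1.0]]
ft_force: [-0.4, -1.6, -0.2]
gripper_width: 0.538
```

```bash

python3 -m crank '[{"linear":[0.15,1,0],"angular":[0,0,0]},{"linear":[0,0,0],"angular":[0,0,0]}]'
python3 -m crank '[{"linear":[0.15,1,0],"angular":[0,0,0]},{"linear":[0,0,0],"angular":[0,0,0]}]'
python3 snap.py g wrist side
```

```text
clock: 12.77
ee_pos: [0.5746, 0.1689, 0.0227]
tool_rot: [[0.989, -0.147, 0.0], [-0.147, -0.989, 0.0], [0.0, -0.0, -1.0]]
ft_force: [-0.1, -0.4, -0.7]
gripper_width: 0.538
clock: 12.93
ee_pos: [0.5746, 0.1691, 0.0227]
tool_rot: [[0.989, -0.146, -0.0], [-0.146, -0.989, -0.001], [-0.0, 0.001, -1.0]]
ft_force: [-2.0, -4.0, 0.6]
gripper_width: 0.54
12.9833 [0.5746 0.1691 0.0227] -8.426790339797755 [-1.69 -4.64  1.37]
```

View pics/wrist_g.png

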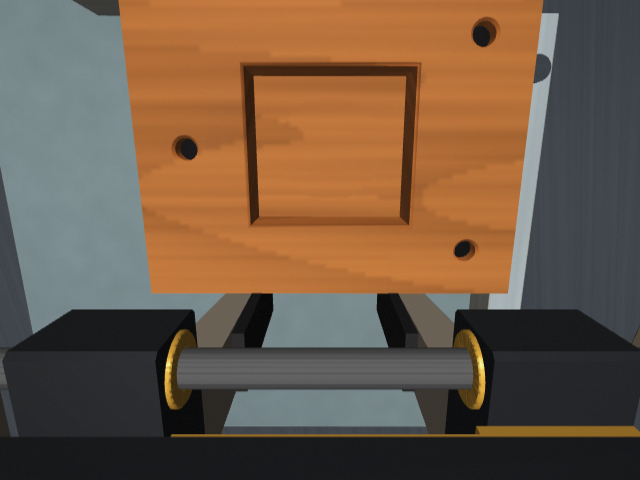

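Contact with the side rail came at the expected place, within about 3 mm. I'll press a bit more to seat the box, then back off, rise and inspect.

```bash

python3 -m crank '[{"linear":[0.15,1,0],"angular":[0,0,0]},{"linear":[0.15,1,0],"angular":[0,0,0]},{"linear":[0,0,0],"angular":[0,0,0]},{"linear":[0,0,0],"angular":[0,0,0]}]'
python3 -m crank '[{"linear":[-0.7,-5,0],"angular":[0,0,0]},{"linear":[-1.5,-9.9,5],"angular":[0,0,0]},{"linear":[-1.5,-9.9,30],"angular":[0,0,0]},{"linear":[0,-5,40],"angular":[0,0,0]},{"linear":[0,-5,40],"angular":[0,0,0]},{"linear":[0,0,40],"angular":[0,0,0]},{"linear":[0,0,30],"angular":[0,0,0]},{"linear":[0,0,0],"angular":[0,0,0]},{"linear":[0,0,0],"angular":[0,0,0]}]'
python3 snap.py hh wrist
```

```text
clock: 13.37
ee_pos: [0.5746, 0.1691, 0.0227]
tool_rot: [[0.989, -0.146, -0.002], [-0.146, -0.989, -0.005], [-0.001, 0.005, -1.0]]
ft_force: [-2.9, -13.0, 4.2]
gripper_width: 0.544
clock: 14.12
ee_pos: [0.5729, 0.1371, 0.2106]
tool_rot: [[0.989, -0.147, 0.006], [-0.147, -0.989, 0.001], [0.006, -0.002, -1.0]]
ft_force: [-0.2, 0.3, -0.9]
gripper_width: 0.542
14.1167 [0.5729 0.1371 0.2106] -8.429661098426456 [-0.16  0.27 -0.9 ]
```

View pics/wrist_hh.png

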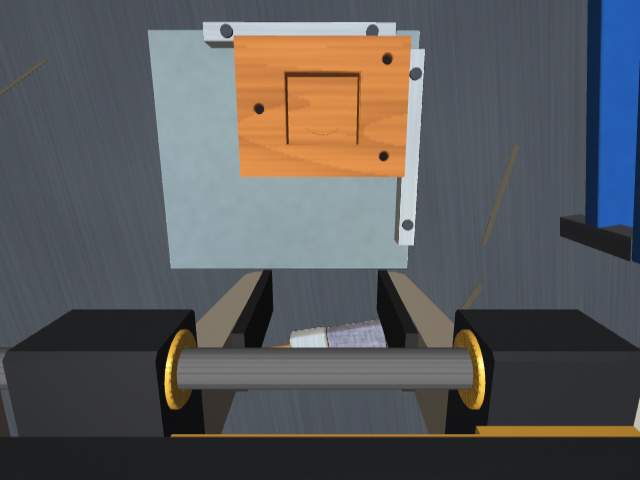

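The box now sits in the corner: its top edge meets the side rail (rows 22–36) and its right edge the back rail (columns 400–424). I'll measure to check.

```bash
python3 - <<'E'
from meas import *
c,s=pickle.load(open('wrist_hh.pkl','rb'))
b=blobs(c,[(387,58),(383,156),(258,108)],8); P=plane(c,s,b,.052)[:,:2]
t,th,e=fit2(LOC,P); print('box',b.round(1).tolist(),t.round(4),np.degrees(th),e.round(4))
W=cloud(c,s)
m=(W[...,2]>.005)&(W[...,2]<.02)
pts=[(np.where(m[v,:230])[0].min()-.5,v) for v in range(50,260,3)]; F=plane(c,s,pts,.012)[:,:2]
pts=[(u,np.where(m[:275,u])[0].max()+.5) for u in range(180,380,3)]; R=plane(c,s,pts,.012)[:,:2]
mr=(W[...,2]>.025)&(W[...,2]<.042)
# back rail inner edge: min column, rows 185-240
pts=[(np.where(mr[v,380:440])[0].min()+380-.5,v) for v in range(183,240,2)]; B=plane(c,s,pts,.034)[:,:2]
pts=[(u,np.where(mr[:60,u])[0].max()+.5) for u in range(208,230,2)]; S=plane(c,s,pts,.034)[:,:2]
for n,p in [('right',R),('front',F),('side',S),('back',B)]:
    vx,vy,x,y=cv2.fitLine(p.astype(np.float32),cv2.DIST_HUBER,0,.001,.001).ravel()
    print(n,np.degrees(np.arctan2(vy,vx)),'sd',((p-[x,y])@[-vy,vx]).std())
th=np.radians(-8.46);ex=np.array([np.cos(th),np.sin(th)]); ey=np.array([-ex[1],ex[0]])
print('x0 front',F.mean(0)@ex+.12,'back',B.mean(0)@ex-.105,'box implies',t@ex-.035)
print('y0 right',R.mean(0)@ey+.11,'side',S.mean(0)@ey-.095,'box implies',t@ey-.04)
f=cv2.resize(c['frame'][10:190,195:435],None,fx=3.3,fy=3.3,interpolation=cv2.INTER_CUBIC);cv2.imwrite('pics/hhz.png',f[:,:,::-1])
E
```

```text
box [[386.8, 58.5], [383.3, 155.7], [258.6, 108.4]] [0.5857 0.2311] -8.48176572233767 [0.0003 0.0004 0.0004]
right -8.166269 sd 0.00028254957804941925
front 81.47413 sd 0.0002728435112458302
side -8.379722 sd 1.9930673720886335e-08
back 81.63995 sd 0.0003063231169759702
x0 front 0.512439513738471 back 0.5098459331885887 box implies 0.5102754042839911
y0 right 0.27537232555479857 side 0.27266039585954616 box implies 0.27477391111221844
```

View pics/hhz.png

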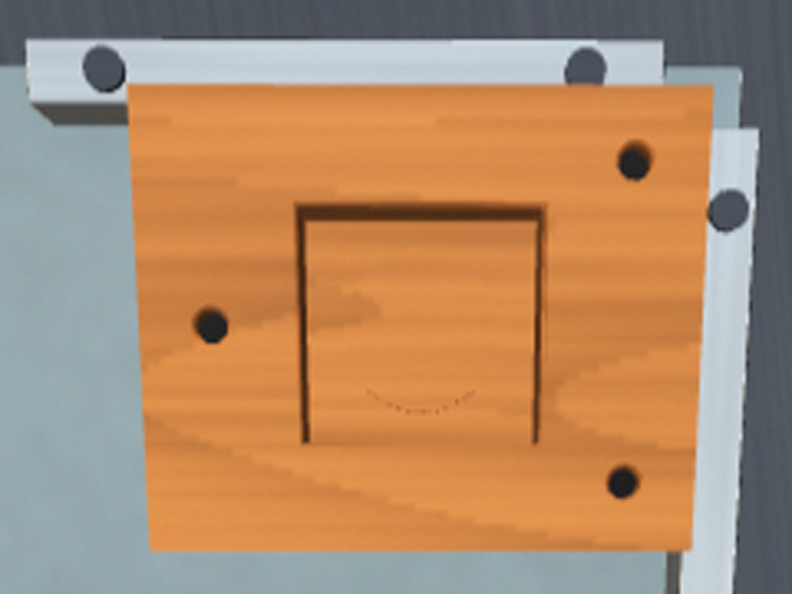

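The fits put the box flush within measurement error: yaw agrees to 0.05°, x to 0.5 mm and y to about 2 mm. The y push could have loosened x slightly, so I'll re-seat x with a second short push centred on the box.

```bash
python3 -m crank '[{"linear":[-6.15,7.75,-9],"angular":[0,0,-0.1122]},{"linear":[-6.15,7.75,-9],"angular":[0,0,-0.1122]},{"linear":[-6.15,7.75,-9],"angular":[0,0,-0.1122]},{"linear":[-6.15,7.75,-9],"angular":[0,0,-0.1122]},{"linear":[-6.15,7.75,-9],"angular":[0,0,-0.1122]},{"linear":[-6.15,7.75,-9],"angular":[0,0,-0.1122]},{"linear":[-6.15,7.75,-9],"angular":[0,0,-0.1122]},{"linear":[-6.15,7.75,-9],"angular":[0,0,-0.1122]},{"linear":[-6.15,7.75,-9],"angular":[0,0,-0.1122]},{"linear":[-6.15,7.75,-9],"angular":[0,0,-0.1122]},{"linear":[-6.15,7.75,-9],"angular":[0,0,-0.1122]},{"linear":[-6.15,7.75,-9],"angular":[0,0,-0.1122]},{"linear":[-6.15,7.75,-9],"angular":[0,0,-0.1122]},{"linear":[-6.15,7.75,-9],"angular":[0,0,-0.1122]},{"linear":[0,0,0],"angular":[0,0,0]},{"linear":[0,0,0],"angular":[0,0,0]}]'
python3 snap.py i wrist
```

```text
clock: 15.5
ee_pos: [0.4833, 0.2451, 0.0796]
tool_rot: [[-0.143, -0.99, -0.004], [-0.99, 0.143, -0.001], [0.002, 0.004, -1.0]]
ft_force: [-0.2, 0.3, 0.6]
gripper_width: 0.546
15.5 [0.4833 0.2451 0.0796] -98.20121619250105 [-0.16  0.33  0.63]
```

View pics/wrist_i.png

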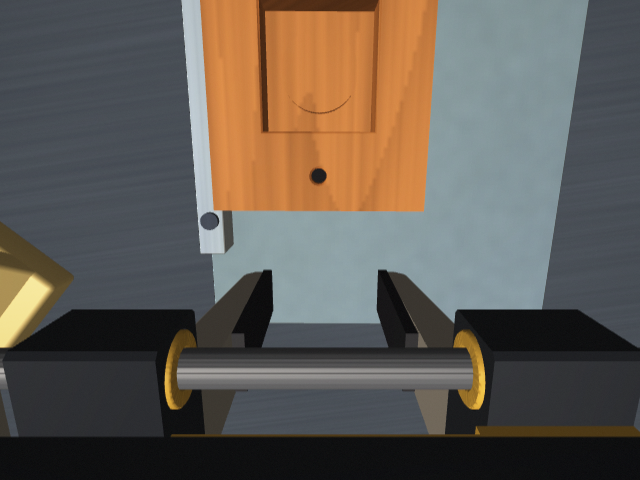

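The box lies against the side rail on the left, and the fingers are clear in front of the near edge (row 211). I'll descend and push gently.

```bash
python3 -m crank '[{"linear":[0,0,-25],"angular":[0,0,0]},{"linear":[0,0,-25],"angular":[0,0,0]},{"linear":[0,0,-7],"angular":[0,0,0]},{"linear":[4.9,-0.7,0],"angular":[0,0,0]},{"linear":[4.9,-0.7,0],"angular":[0,0,0]},{"linear":[4.9,-0.7,0],"angular":[0,0,0]},{"linear":[2,-0.3,0],"angular":[0,0,0]},{"linear":[1,-0.15,0],"angular":[0,0,0]},{"linear":[1,-0.15,0],"angular":[0,0,0]},{"linear":[0,0,0],"angular":[0,0,0]},{"linear":[0,0,0],"angular":[0,0,0]}]'
python3 -m crank '[{"linear":[1,-0.15,0],"angular":[0,0,0]},{"linear":[1,-0.15,0],"angular":[0,0,0]},{"linear":[0,0,0],"angular":[0,0,0]}]'
python3 -m crank '[{"linear":[1,-0.15,0],"angular":[0,0,0]},{"linear":[0,0,0],"angular":[0,0,0]}]'
python3 -m crank '[{"linear":[1,-0.15,0],"angular":[0,0,0]},{"linear":[0,0,0],"angular":[0,0,0]}]'
python3 -m crank '[{"linear":[1,-0.15,0],"angular":[0,0,0]},{"linear":[0,0,0],"angular":[0,0,0]}]'
```

```text
clock: 16.47
ee_pos: [0.5039, 0.2428, 0.0248]
tool_rot: [[-0.147, -0.989, 0.0], [-0.989, 0.147, 0.0], [-0.0, -0.0, -1.0]]
ft_force: [0.1, 0.2, -0.1]
gripper_width: 0.54
clock: 16.72
ee_pos: [0.506, 0.2425, 0.0246]
tool_rot: [[-0.147, -0.989, 0.0], [-0.989, 0.147, 0.0], [-0.0, -0.0, -1.0]]
ft_force: [0.3, 0.5, 0.5]
gripper_width: 0.535
clock: 16.88
ee_pos: [0.5066, 0.2423, 0.0245]
tool_rot: [[-0.147, -0.989, -0.001], [-0.989, 0.147, -0.0], [0.0, 0.001, -1.0]]
ft_force: [-1.7, -0.7, 2.1]
gripper_width: 0.542
clock: 17.05
ee_pos: [0.5075, 0.2421, 0.0244]
tool_rot: [[-0.147, -0.989, -0.001], [-0.989, 0.147, -0.0], [0.0, 0.001, -1.0]]
ft_force: [-2.6, -0.3, 2.7]
gripper_width: 0.543
clock: 17.22
ee_pos: [0.5076, 0.2421, 0.0244]
tool_rot: [[-0.147, -0.989, -0.003], [-0.989, 0.147, -0.0], [0.0, 0.003, -1.0]]
ft_force: [-6.1, 0.9, 4.9]
gripper_width: 0.546
```

Contact came again at the same place, less than 1 mm further, and 6 N is building. I'll seat it, retreat, and measure the threads from the same kind of viewpoint I used for the cover.

```bash
python3 -m crank '[{"linear":[1,-0.15,0],"angular":[0,0,0]},{"linear":[1,-0.15,0],"angular":[0,0,0]},{"linear":[0,0,0],"angular":[0,0,0]},{"linear":[-4,0.6,0],"angular":[0,0,0]},{"linear":[-8,1.2,2],"angular":[0,0,0]},{"linear":[-8,1.2,25],"angular":[0,0,0]},{"linear":[0,0,40],"angular":[0,0,0]},{"linear":[0,-5,40],"angular":[0,0,0]},{"linear":[0,-5,40],"angular":[0,0,0]},{"linear":[0,-5,40],"angular":[0,0,0]},{"linear":[0,0,0],"angular":[0,0,0]},{"linear":[0,0,0],"angular":[0,0,0]},{"linear":[0,0,0],"angular":[0,0,0]}]'
python3 snap.py j wrist
```

```text
clock: 18.3
ee_pos: [0.4906, 0.2296, 0.211]
tool_rot: [[-0.147, -0.989, -0.0], [-0.989, 0.147, -0.0], [0.0, 0.0, -1.0]]
ft_force: [-0.6, 0.1, -0.1]
gripper_width: 0.544
18.3 [0.4906 0.2296 0.211 ] -98.44197310434502 [-0.57  0.1  -0.05]
```

View pics/wrist_j.png

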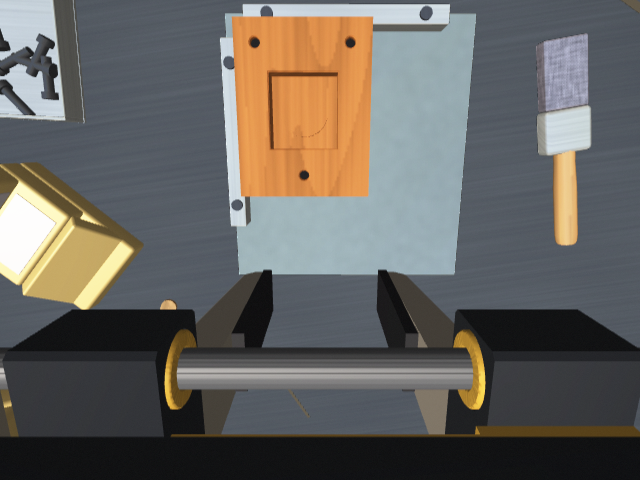

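The view shows the box square in the corner, with threads at (254,42), (350,42) and (304,175). The bystanders are undisturbed. Next I'll measure, then go to the cover.

```bash
python3 - <<'E'
from meas import *
c,s=pickle.load(open('wrist_j.pkl','rb'))
b=blobs(c,[(254,42),(350,42),(304,175)],8); P=plane(c,s,b,.052)[:,:2]
t,th,e=fit2(LOC,P); print('box',b.round(1).tolist(),t.round(4),np.degrees(th),e.round(4))
th=np.radians(-8.46);ex=np.array([np.cos(th),np.sin(th)]); ey=np.array([-ex[1],ex[0]])
print(t@ex-.035,t@ey-.04, 'contact home',(.5105+.035)*ex+(.2755+.04)*ey)
E
python3 -m crank '[{"linear":[2.66,-37.4,0],"angular":[0,0,0.0235]},{"linear":[2.66,-37.4,0],"angular":[0,0,0.0235]},{"linear":[2.66,-37.4,0],"angular":[0,0,0.0235]},{"linear":[2.66,-37.4,0],"angular":[0,0,0.0235]},{"linear":[2.66,-37.4,0],"angular":[0,0,0.0235]},{"linear":[2.66,-37.4,0],"angular":[0,0,0.0235]},{"linear":[2.66,-37.4,0],"angular":[0,0,0.0235]},{"linear":[2.66,-37.4,0],"angular":[0,0,0.0235]},{"linear":[2.66,-37.4,0],"angular":[0,0,0.0235]},{"linear":[2.66,-37.4,0],"angular":[0,0,0.0235]},{"linear":[2.66,-37.4,0],"angular":[0,0,0.0235]},{"linear":[2.66,-37.4,0],"angular":[0,0,0.0235]},{"linear":[0,0,-40],"angular":[0,0,0]},{"linear":[0,0,-40],"angular":[0,0,0]},{"linear":[0,0,-30],"angular":[0,0,0]},{"linear":[0,0,0],"angular":[0,0,0]},{"linear":[0,0,0],"angular":[0,0,0]}]' 0.1
python3 snap.py k wrist
```

```text
box [[254.2, 42.0], [349.8, 42.1], [303.6, 174.8]] [0.5867 0.231 ] -8.512189560481866 [0.0004 0.0004 0.0005]
0.5113376938309945 0.2747999258217937 contact home [0.58598033 0.23181362]
clock: 19.77
ee_pos: [0.5207, -0.2175, 0.0986]
tool_rot: [[0.135, -0.991, -0.006], [-0.991, -0.135, 0.004], [-0.005, 0.005, -1.0]]
ft_force: [-0.4, 0.3, 0.8]
gripper_width: 0.898
19.7667 [ 0.5207 -0.2175  0.0986] -82.26970388776083 [-0.42  0.25  0.83]
```

View pics/wrist_k.png

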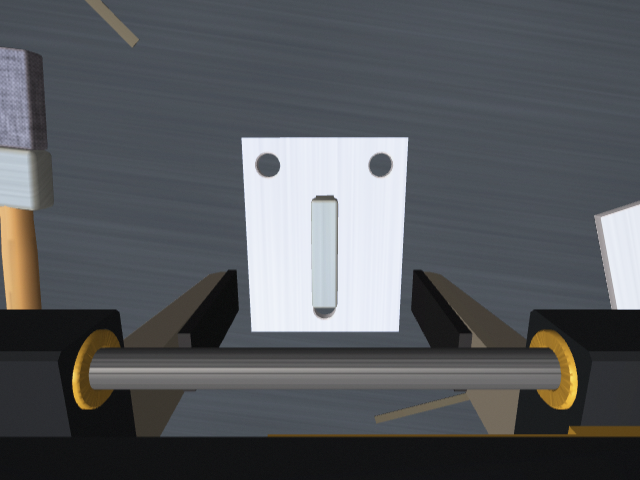

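The cover is square in the picture, with the handle bar at columns 311–338 centred between the fingers and the holes at (268,165) and (380,165). I'll descend and grip.

```bash
python3 - <<'E'
from meas import *
c,s=pickle.load(open('wrist_k.pkl','rb')); W=cloud(c,s)
m=(W[...,2]>.042)&(W[...,2]<.056); m[:, :295]=0; m[:,355:]=0; m[:180]=0;m[320:]=0
print(cv2.minAreaRect((W[m][:,:2]*1000).astype(np.float32)))
E
python3 -m crank '[{"linear":[0,0,-25],"angular":[0,0,0]},{"linear":[0,0,-25],"angular":[0,0,0]},{"linear":[0,0,-15],"angular":[0,0,0]},{"linear":[0,0,-8],"angular":[0,0,0]},{"linear":[0,0,-5.5],"angular":[0,0,0]},{"linear":[0,0,0],"angular":[0,0,0]},{"linear":[0,0,0],"angular":[0,0,0]}]'
python3 snap.py l wrist side
```

```text
((523.0698852539062, -218.6857147216797), (67.22234344482422, 15.805294036865234), 8.176681518554688)
clock: 20.4
ee_pos: [0.524, -0.2198, 0.0247]
tool_rot: [[0.135, -0.991, 0.002], [-0.991, -0.135, -0.002], [0.002, -0.002, -1.0]]
ft_force: [-0.0, -0.3, 0.3]
gripper_width: 0.898
20.45 [ 0.5241 -0.2199  0.0249] -82.26668896288068 [ 0.38 -0.01  0.3 ]
```

View pics/wrist_l.png

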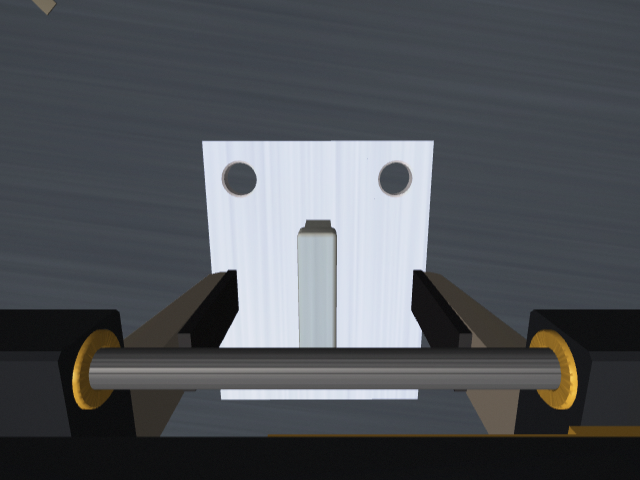

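```bash
python3 -m crank '[{"linear":[-1,1.2,-2.5],"angular":[0,0,0]},{"linear":[0,0,0],"angular":[0,0,0]},{"linear":[0,0,0],"angular":[0,0,0]}]'
python3 -m crank '[{"linear":[0,0,0],"angular":[0,0,0]},{"linear":[0,0,0],"angular":[0,0,0]},{"linear":[0,0,0],"angular":[0,0,0]},{"linear":[0,0,0],"angular":[0,0,0]},{"linear":[0,0,0],"angular":[0,0,0]},{"linear":[0,0,0],"angular":[0,0,0]},{"linear":[0,0,0],"angular":[0,0,0]},{"linear":[0,0,0],"angular":[0,0,0]},{"linear":[0,0,0],"angular":[0,0,0]},{"linear":[0,0,0],"angular":[0,0,0]}]' 1
python3 snap.py m wrist
```

```text
clock: 20.75
ee_pos: [0.5218, -0.2179, 0.0208]
tool_rot: [[0.134, -0.991, 0.0], [-0.991, -0.134, -0.0], [0.0, -0.0, -1.0]]
ft_force: [0.5, 0.1, 0.4]
gripper_width: 0.897
clock: 21.58
ee_pos: [0.5218, -0.2179, 0.0206]
tool_rot: [[0.134, -0.991, 0.0], [-0.991, -0.134, 0.0], [-0.0, -0.0, -1.0]]
ft_force: [-0.7, 0.7, 0.3]
gripper_width: 0.201
21.5833 [ 0.5218 -0.2179  0.0206] -82.2793369130693 [-0.65  0.73  0.34]
```

View pics/wrist_m.png

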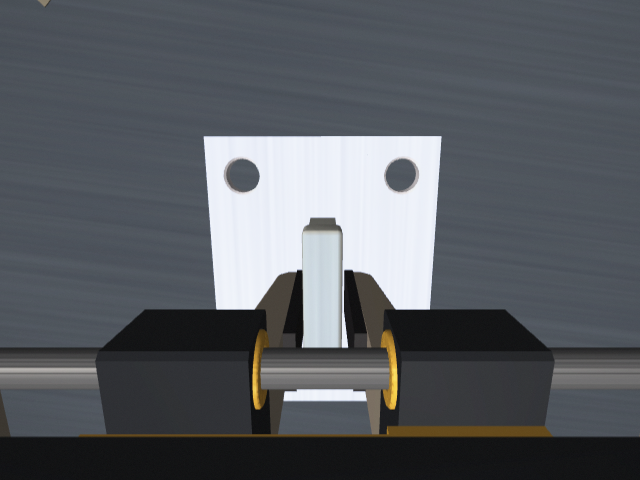

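```bash
python3 -m crank '[{"linear":[0,0,0],"angular":[0,0,0]},{"linear":[0,0,0],"angular":[0,0,0]},{"linear":[0,0,0],"angular":[0,0,0]},{"linear":[0,0,0],"angular":[0,0,0]}]'
```

```text
clock: 21.97
ee_pos: [0.5218, -0.2178, 0.0206]
tool_rot: [[0.134, -0.991, -0.0], [-0.991, -0.134, 0.0], [-0.0, 0.0, -1.0]]
ft_force: [0.0, 0.7, 1.0]
gripper_width: 0.173
```

The opening is 15.9 mm, which matches the 16 mm bar, so it's gripped. I'll lift.

```bash
python3 -m crank '[{"linear":[0,0,4],"angular":[0,0,0]},{"linear":[0,0,8],"angular":[0,0,0]},{"linear":[0,0,14],"angular":[0,0,0]},{"linear":[0,0,18],"angular":[0,0,0]},{"linear":[0,0,20],"angular":[0,0,0]},{"linear":[0,0,20],"angular":[0,0,0]},{"linear":[0,0,20],"angular":[0,0,0]},{"linear":[0,0,12],"angular":[0,0,0]},{"linear":[0,0,4],"angular":[0,0,0]},{"linear":[0,0,0],"angular":[0,0,0]},{"linear":[0,0,0],"angular":[0,0,0]},{"linear":[0,0,0],"angular":[0,0,0]}]'
python3 snap.py n wrist side
```

```text
clock: 22.97
ee_pos: [0.5209, -0.2173, 0.1389]
tool_rot: [[0.134, -0.991, -0.002], [-0.991, -0.134, 0.002], [-0.002, 0.002, -1.0]]
ft_force: [-0.4, -0.3, -3.3]
gripper_width: 0.172
23.0167 [ 0.5209 -0.2173  0.1389] -82.2804465081062 [ 0.23  0.5  -4.08]
```

View pics/wrist_n.png

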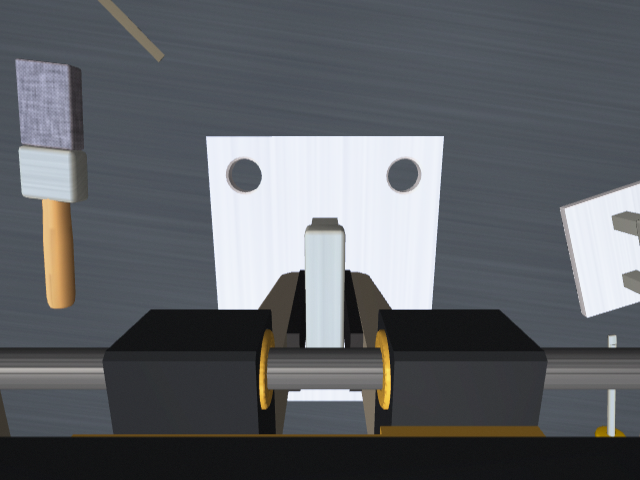

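View pics/side_n.png

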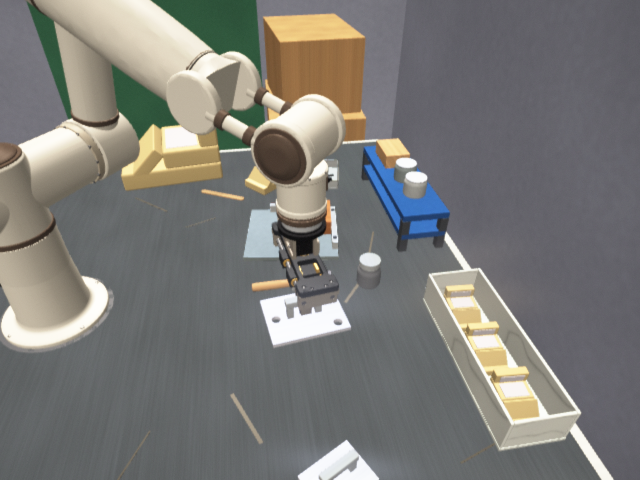

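The cover is lifted and hangs level below the gripper: holes at (243,175) and (403,175), edge row 136 horizontal. The brush lies undisturbed. I'll measure its pose in the tool frame and its tilt.

```bash
cat > held.py <<'E'
from meas import *
def held(c,s,seeds,zt=.0126):
    """cover pose in tool frame from hole0, hole1 (image: left=hole0)"""
    H=np.array(c['hand_eye']); K=np.array(c['mtx']); z=np.array(c['range_z'])
    g=cv2.cvtColor(c['frame'],cv2.COLOR_RGB2GRAY)
    v,u=np.mgrid[0:480,0:640]; P=np.stack([(u-K[0,2])/K[0,0]*z,(v-K[1,2])/K[1,1]*z,z],-1)@H[:3,:3].T+H[:3,3]
    m=(g>200)&(abs(P[...,2]-zt)<.012); m[260:]=0; m[:130]=0; m[:,290:360]=0; m[:,:200]=0;m[:,450:]=0
    Q=P[m]; A=np.c_[Q[:,:2],np.ones(len(Q))]; k=np.linalg.lstsq(A,Q[:,2],rcond=None)[0]
    print('plate plane in tool: z0 %.4f slopes %.4f %.4f n %d'%(k[2],k[0],k[1],len(Q)))
    b=blobs(c,seeds,22); d=np.c_[(b-K[:2,2])/K[[0,1],[0,1]],np.ones(len(b))]@H[:3,:3].T; o=H[:3,3]
    X=o+d*((zt-o[2])/d[:,2])[:,None]
    print('holes',b.round(1).tolist(),X.round(4)[:,:2].tolist(),'dist',np.linalg.norm(X[0]-X[1]))
    y=(X[0]-X[1])[:2]; y/=np.linalg.norm(y)   # cover y in tool
    # looking down: cover z up = -tool z ; cover x = y_c x z_c
    yc=np.r_[y,0]; xc=np.cross(yc,[0,0,-1.])
    cen=(X[0]+X[1])[:2]/2-.052*xc[:2]
    print('centre in tool',cen.round(4),'xc',xc.round(4),'yc',yc.round(4))
    T=np.array(s['tool_rot']); w=T@np.r_[cen,zt+.008]+s['ee_pos']; xw=T@xc
    print('cover underside world',w.round(4),'yaw',np.degrees(np.arctan2(xw[1],xw[0])),'tilt xw z',xw[2])
    return w
if __name__=='__main__':
    for n in 'mn':
        c,s=pickle.load(open(f'wrist_{n}.pkl','rb')); held(c,s,[(243,175),(403,175)])
E
python3 held.py
```

```text
plate plane in tool: z0 0.0133 slopes -0.0006 -0.0009 n 17574
holes [[242.1, 175.1], [400.5, 174.6]] [[-0.0368, -0.0525], [0.0379, -0.0527]] dist 0.07470702969099036
centre in tool [ 0.0007 -0.0006] xc [-0.0026 -1.     -0.    ] yc [-1.      0.0026  0.    ]
cover underside world [ 0.5225 -0.2185 -0.    ] yaw 7.868120142047205 tilt xw z 2.1947990370051215e-05
plate plane in tool: z0 0.0133 slopes -0.0014 -0.0003 n 17599
holes [[244.4, 175.0], [402.7, 174.7]] [[-0.0357, -0.0526], [0.0389, -0.0527]] dist 0.07462635647489355
centre in tool [ 0.0017 -0.0006] xc [-0.0013 -1.     -0.    ] yc [-1.      0.0013  0.    ]
cover underside world [ 0.5217 -0.2188  0.1183] yaw 7.798830920383363 tilt xw z -0.00218151041694655
```

The cover is level to about 0.1° and within 2 mm of centred in the grip. I'll carry it over the box and stay high first.

```bash
python3 -m crank '[{"linear":[1.4,10,0],"angular":[0,0,-0.0167]},{"linear":[2.9,20,0],"angular":[0,0,-0.0167]},{"linear":[4.3,30,0],"angular":[0,0,-0.0167]},{"linear":[4.3,30,0],"angular":[0,0,-0.0167]},{"linear":[4.3,30,0],"angular":[0,0,-0.0167]},{"linear":[4.3,30,0],"angular":[0,0,-0.0167]},{"linear":[4.3,30,0],"angular":[0,0,-0.0167]},{"linear":[4.3,30,0],"angular":[0,0,-0.0167]},{"linear":[4.3,30,0],"angular":[0,0,-0.0167]},{"linear":[4.3,30,0],"angular":[0,0,-0.0167]},{"linear":[4.3,30,0],"angular":[0,0,-0.0167]},{"linear":[4.3,30,0],"angular":[0,0,-0.0167]},{"linear":[4.3,30,0],"angular":[0,0,-0.0167]},{"linear":[4.3,30,0],"angular":[0,0,-0.0167]},{"linear":[4.3,30,0],"angular":[0,0,-0.0167]},{"linear":[2.9,20,0],"angular":[0,0,-0.0167]},{"linear":[1.4,10,0],"angular":[0,0,-0.0167]},{"linear":[0,0,0],"angular":[0,0,0]},{"linear":[0,0,0],"angular":[0,0,0]},{"linear":[0,0,0],"angular":[0,0,0]}]'
python3 snap.py o wrist
```

```text
clock: 24.73
ee_pos: [0.586, 0.2312, 0.1399]
tool_rot: [[-0.149, -0.989, -0.001], [-0.989, 0.149, -0.001], [0.001, 0.001, -1.0]]
ft_force: [-0.5, -0.4, -3.0]
gripper_width: 0.17
24.7333 [0.586  0.2312 0.1399] -98.5474462040834 [-0.47 -0.45 -3.03]
```

View pics/wrist_o.png

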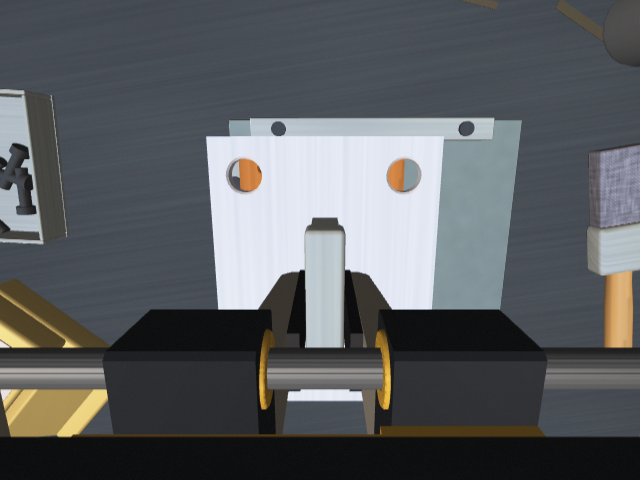

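```bash
python3 - <<'E'
from held import *
c,s=pickle.load(open('wrist_o.pkl','rb')); print(np.round(s['ee_pos'],4)); held(c,s,[(243,175),(403,175)])
p=np.array([[.5864,.2314]]); 
E
```

```text
[0.586  0.2312 0.1399]
plate plane in tool: z0 0.0133 slopes -0.0017 -0.0003 n 17592
holes [[234.9, 179.8], [405.0, 175.3]] [[-0.0403, -0.0509], [0.0401, -0.053]] dist 0.08039753052865713
centre in tool [0.0013 0.    ] xc [-0.0259 -0.9997 -0.    ] yc [-0.9997  0.0259  0.    ]
cover underside world [0.5858 0.2299 0.1193] yaw -7.064034932961231 tilt xw z -0.0010584659415721369
```

Over the box, the wrist view looks through the holes at (243,175) and (403,175) onto orange wood, with oblique parallax. I'll shift +2 mm in y and lower in stages.

```bash
python3 -m crank '[{"linear":[0,1,-5],"angular":[0,0,0]},{"linear":[0,1,-10],"angular":[0,0,0]},{"linear":[0,0,-10],"angular":[0,0,0]},{"linear":[0,0,-8],"angular":[0,0,0]},{"linear":[0,0,-4],"angular":[0,0,0]},{"linear":[0,0,-2],"angular":[0,0,0]},{"linear":[0,0,0],"angular":[0,0,0]},{"linear":[0,0,0],"angular":[0,0,0]},{"linear":[0,0,0],"angular":[0,0,0]}]'
python3 snap.py p wrist top side
```

```text
clock: 25.53
ee_pos: [0.5868, 0.2342, 0.1022]
tool_rot: [[-0.149, -0.989, 0.001], [-0.989, 0.149, 0.0], [-0.0, -0.001, -1.0]]
ft_force: [0.3, 0.3, -2.8]
gripper_width: 0.168
25.6333 [0.5868 0.2342 0.1023] -98.53911109739252 [-0.61 -0.88 -2.19]
```

View pics/wrist_p.png

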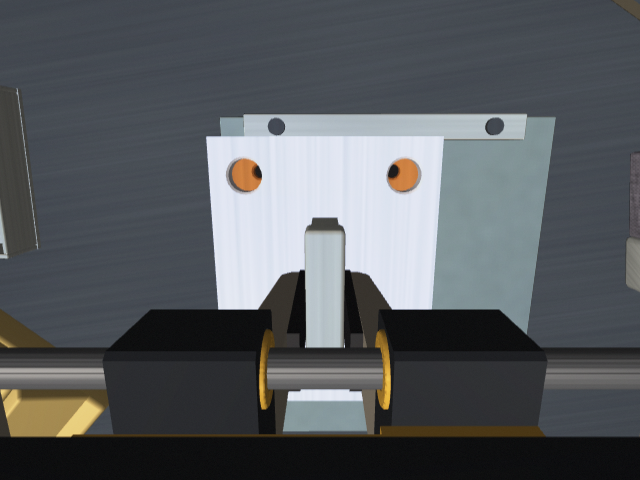

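View pics/side_p.png

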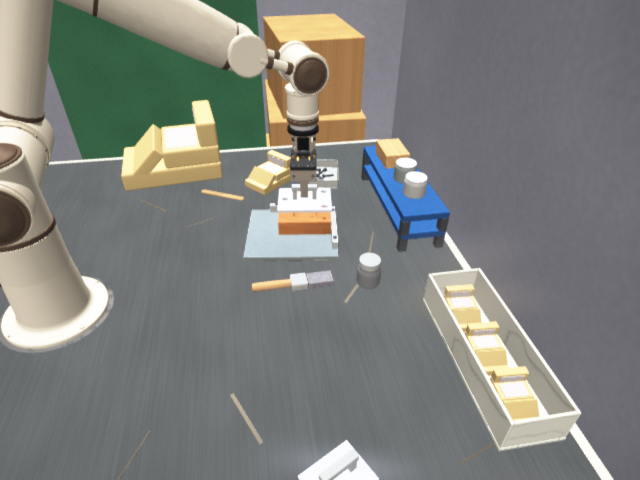

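Through both near holes the dark threads show symmetrically, at (257,171) and (393,171), cut off by the oblique view as expected. The side view shows the cover over the box with a gap. I'll lower to the 15 mm gap, then compare with predicted projections.

```bash
python3 -m crank '[{"linear":[0,0,-4],"angular":[0,0,0]},{"linear":[0,0,-5],"angular":[0,0,0]},{"linear":[0,0,-3],"angular":[0,0,0]},{"linear":[0,0,-1],"angular":[0,0,0]},{"linear":[0,0,0],"angular":[0,0,0]},{"linear":[0,0,0],"angular":[0,0,0]},{"linear":[0,0,0],"angular":[0,0,0]},{"linear":[0,0,0],"angular":[0,0,0]}]'
python3 snap.py q wrist top side
cat > ov.py <<'E'
import sys
from meas import *
tag=sys.argv[1]
c,s=pickle.load(open(f'wrist_{tag}.pkl','rb')); H=np.array(c['hand_eye']); K=np.array(c['mtx'])
tz=s['ee_pos'][2]; Hi=np.linalg.inv(H); cen=np.array([.0017,-.0006]); sc=4
im=cv2.resize(c['frame'][135:215,215:430],None,fx=sc,fy=sc,interpolation=cv2.INTER_CUBIC)[:,:,::-1].copy()
def px(X):
    p=np.c_[X,np.ones(len(X))]@Hi.T; return ((p[:,:2]/p[:,2:3]*K[[0,1],[0,1]]+K[:2,2])-[215,135]+.5)*sc-.5
a=np.linspace(0,2*np.pi,40)
for sg in (-1,1):
    for rad,zz,col in [(.008,.0126,(0,0,255)),(.008,.0206,(0,255,0)),(.004,tz-.052,(255,0,0))]:
        h=cen+[sg*.038,-.052]; X=np.c_[h[0]+rad*np.cos(a),h[1]+rad*np.sin(a),np.full(40,zz)]
        cv2.polylines(im,[px(X).round().astype(int)],True,col,1)
cv2.imwrite(f'pics/ov_{tag}.png',im)
E
python3 ov.py p; python3 ov.py q
```

```text
clock: 26.35
ee_pos: [0.5865, 0.2341, 0.0889]
tool_rot: [[-0.149, -0.989, 0.0], [-0.989, 0.149, 0.0], [-0.0, -0.0, -1.0]]
ft_force: [0.4, 0.2, -3.6]
gripper_width: 0.172
26.45 [0.5865 0.2341 0.0888] -98.54143473460687 [-0.77 -0.45 -2.45]
```

View pics/ov_p.png

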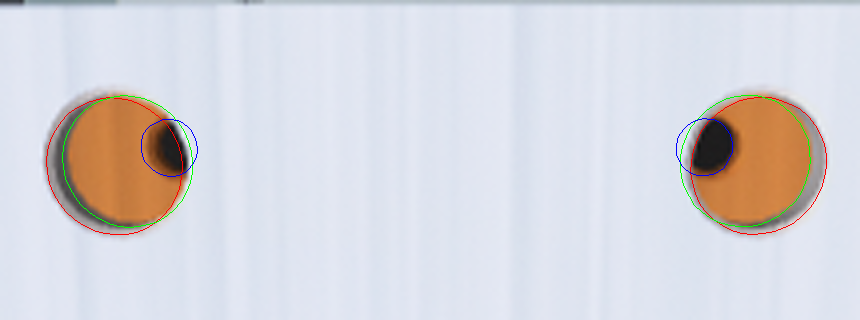

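View pics/ov_q.png

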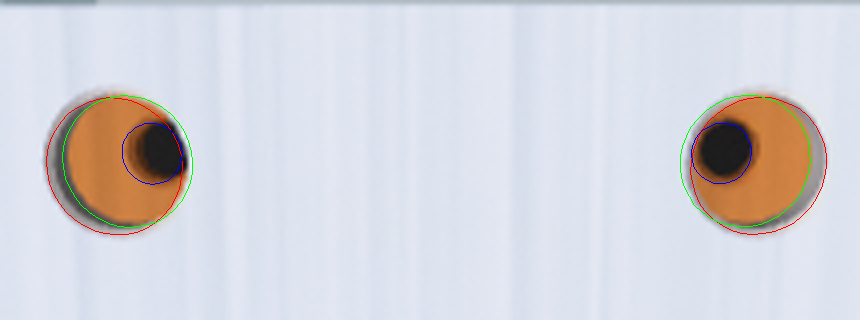

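View pics/side_q.png

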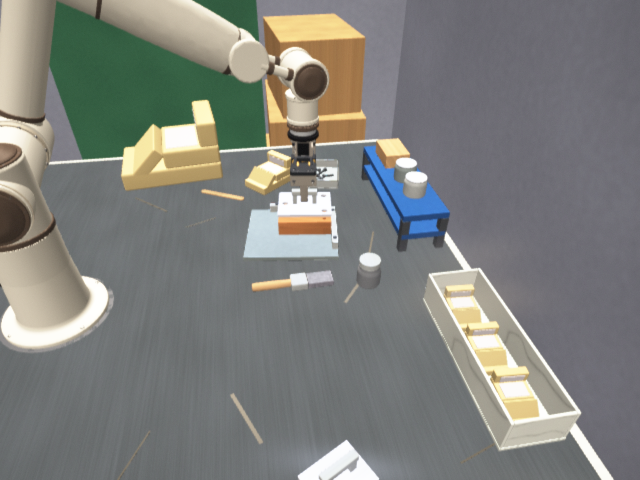

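The overlays nearly coincide: blue is where an aligned thread should appear, and the actual threads sit about 1 px (0.5–1 mm) to the right in both holes, with no relative yaw. The gap is about 16 mm. One small trim follows.

```bash
python3 -m crank '[{"linear":[0.3,-0.9,-1],"angular":[0,0,0]},{"linear":[0,0,0],"angular":[0,0,0]},{"linear":[0,0,0],"angular":[0,0,0]},{"linear":[0,0,0],"angular":[0,0,0]},{"linear":[0,0,0],"angular":[0,0,0]},{"linear":[0,0,0],"angular":[0,0,0]}]'
python3 snap.py s wrist top side; python3 ov.py s
python3 - <<'E'
from meas import *
c,s=pickle.load(open('side_s.pkl','rb')); f=cv2.resize(c['frame'][170:265,235:350],None,fx=6,fy=6,interpolation=cv2.INTER_CUBIC); cv2.imwrite('pics/side_sz.png',f[:,:,::-1])
c,s=pickle.load(open('top_s.pkl','rb')); f=cv2.resize(c['frame'][190:320,190:350],None,fx=4,fy=4,interpolation=cv2.INTER_CUBIC); cv2.imwrite('pics/top_sz.png',f[:,:,::-1])
c,s=pickle.load(open('wrist_s.pkl','rb')); 
from held import held
held(c,s,[(243,175),(403,175)])
E
```

```text
clock: 27.0
ee_pos: [0.5866, 0.2332, 0.0876]
tool_rot: [[-0.149, -0.989, 0.0], [-0.989, 0.149, 0.0], [-0.0, -0.0, -1.0]]
ft_force: [-0.1, 0.1, -2.8]
gripper_width: 0.172
27.1 [0.5866 0.2332 0.0876] -98.54547204615143 [ 0.6  -0.41 -2.83]
plate plane in tool: z0 0.0133 slopes -0.0016 -0.0001 n 17556
holes [[252.6, 172.9], [395.0, 172.9]] [[-0.0318, -0.0541], [0.0353, -0.0541]] dist 0.06711199416176447
centre in tool [ 0.0018 -0.0021] xc [ 2.e-04 -1.e+00  0.e+00] yc [-1.e+00 -2.e-04  0.e+00]
cover underside world [0.5885 0.2311 0.067 ] yaw -8.554912658439557 tilt xw z 4.253315022021149e-05
```

View pics/ov_s.png

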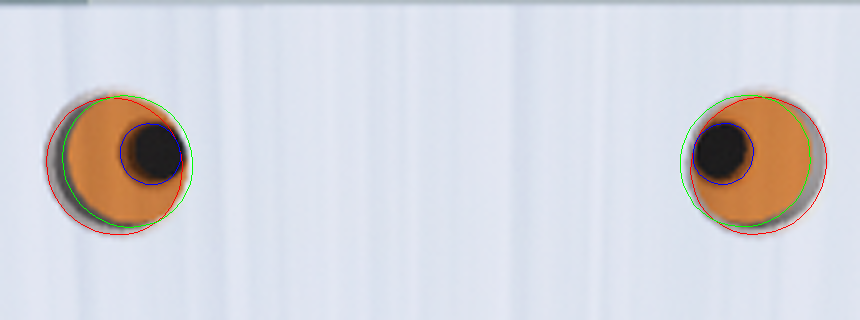

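View pics/side_sz.png

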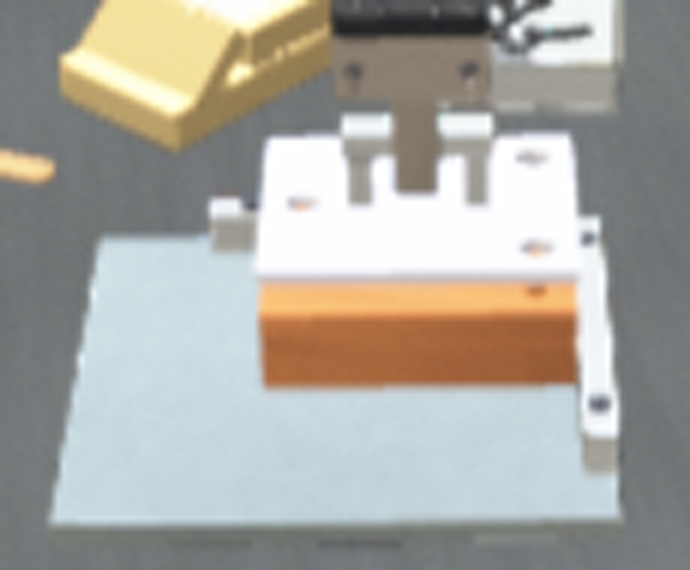

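View pics/top_sz.png

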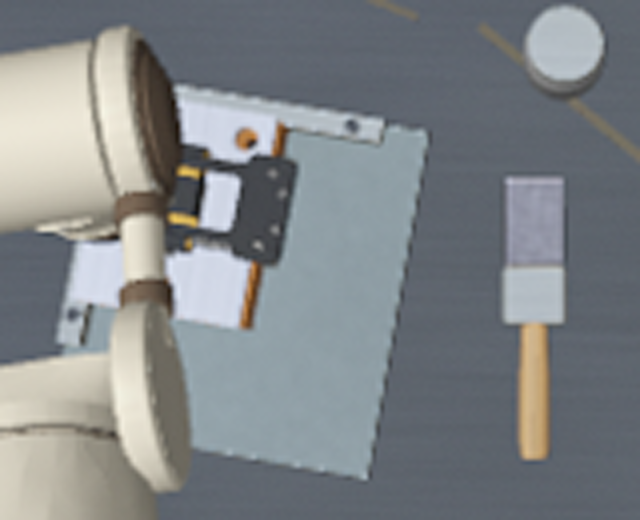

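The threads now fall on their predicted outlines. The side view shows the cover level with an even gap over the box, and the box tight to both rails. Last come a stability check and the hand-in.

```bash
python3 -m crank '[{"linear":[0,0,0],"angular":[0,0,0]},{"linear":[0,0,0],"angular":[0,0,0]},{"linear":[0,0,0],"angular":[0,0,0]},{"linear":[0,0,0],"angular":[0,0,0]},{"linear":[0,0,0],"angular":[0,0,0]},{"linear":[0,0,0],"angular":[0,0,0]}]' && python3 -c "
from rig import workorder; print(workorder.sign_off())"
```

```text
clock: 27.65
ee_pos: [0.5866, 0.2332, 0.0876]
tool_rot: [[-0.149, -0.989, -0.0], [-0.989, 0.149, 0.0], [0.0, 0.0, -1.0]]
ft_force: [-0.6, -0.6, -3.2]
gripper_width: 0.171
the job is handed in; nothing more can be done
None
```

I pushed the core box against both stop rails, then gripped the cover by its handle and handed the job in at 27.65 s, still holding the cover over the box. No verdict was reported.

- **Box:** I pushed it with both fingers along +x, then +y, then +x again to re-seat it. The highest contact force I read was about 13 N. Contact and camera fits agree with home within about 1 mm. One camera edge fit of the side rail differed by about 2 mm, which is the calibration limit. After the last look, its yaw matched the fixture's to within 0.1°.
- **Cover:** The tilt is about 0.1° and the gap is about 15 mm (tool at z = 87.6 mm, underside at about 67 mm). The wrist force of about 3 N is just the cover's weight, so it is not resting on anything. The pose was steady over the final half second.
- **Hole alignment:** In the wrist view, thread0 and thread1 fall on their predicted outlines to within about 1 px (about 0.5 mm). The handle and fingers hid hole2 from the wrist camera, so I inferred its alignment from position and yaw.
- **Failed check:** Automatic hole detection on the held cover failed over the orange wood, so I used the overlay comparison there instead.
- **Bystanders:** I did not touch any of them, and those in view in the last pictures looked undisturbed.

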